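# Gauge the bearing depth and fit the matching spacer ring

### The arm

A 6-joint arm with a two-finger parallel gripper is mounted at the origin on the work surface. World frame = base frame: x ahead of the robot, y to its left, z up, the work surface at z = 0. Lengths are in m, angles in degrees, forces in N, time in s.
With the tool pointing down it reaches from about 0.375 to 0.9 m from the base axis. Payload 3.1 kg.
Tool frame: the origin (TCP) lies midway between the tips of the shut fingers; the grasp point (between the pads) lies 19 mm behind it; z points along the fingers, y is the direction in which the jaws open and shut (so a half turn about z gives the same grasp; the last joint's range is limited). The gripper opens to 87 mm and grips with 3 to 60 N. Pads are 19 mm wide; open, the fingers measure 117 mm over their backs; the gripper's body (75 mm by 190 mm) begins 51 mm behind the grasp point.
Start: joints at [62.195, 30.224, 82.088, -0, 67.689, -10.227], TCP at [0.189, 0.596, 0.223] pointing down, gripper open.
Joint ranges: [-176.69, 176.69], [-43.24, 126.21], [12.49, 139.97], [-82, 262], [0, 151.66], [-163.58, 163.58]. Speed limits (degrees/s): [159.86, 159.86, 180, 180, 180, 180].

### API

Orientations are given as a 3x3 rotation matrix whose columns are the frame's x, y, z axes.
In Python, from rig import bot, capture, get_calibration gives the robot as it stands.
- The arm moves only by the tool play_rows, never from a script. Its arguments are lists of equal length, an entry for each row: "fingers": the closure in counts, from 0 (fully open) to 255 (shut); "linear": the shift along the tool's x, y, z in mm, a list of three; "rot": the turn, a rotation vector about the tool's x, y, z in degrees, a list of three. A call has 1 to 20 rows; each row is the pose to reach, as a shift and turn from the pose commanded when the call began, along the tool's axes at that moment; what a row does not reach only later rows make up. A row lasts 1/10 s, in which the tool goes at most 50 mm and 8.59 degrees, less where a joint would pass 70% of its speed; a pose out of reach is approached as far as the arm can. A call with a gripper value outside its range is refused whole. The fingers move at their own pace and stop on an object; the grip force is fixed at half the most. Time passes only in rows, so rows that repeat a pose let the fingers close. It gives the time, the measured TCP pose, the force and the opening at its end, in the units of the state.
- bot.read_state(): the state, without advancing time (a new reading comes with each control period).
- capture(name): name is "scene" or "top" or "wrist"; returns the picture (384x512x3 uint8, red, green, blue); there is no depth.
- get_calibration(name): a dict with "vfov" (degrees; the focal length in pixels is half the picture's height over the tangent of half this angle, whatever the lens; pixels are square), "cx", "cy" (the principal point, pixels), "dist" ([k1, k2, p1, p2, k3] as OpenCV has them; the pictures are not rectified), "camera_from_world" (4x4, takes a point from world to camera coordinates). Camera axes: x right, y down, z forward; pixel columns grow to the right and rows downward; lengths in m; the calibration is good to about 2 mm. A picture is of the moment at which its call begins: read the wrist's pose just before it. get_calibration takes no time and is no camera call; for the wrist camera it gives the pose at the moment of the call.
- bot.hand_in(): hands the job in, once; it reports no verdict.
The state is a dict: "time_s": time; "joint_positions": joint angles; "qvel": joint speeds; "tau": joint torques, N m; "position": TCP position; "tcp_rot": TCP orientation; "force": force on the tool from outside, world axes, zero at the start; "moment": the same for the moment, N m; "opening": opening from 0.0 (shut) to 1.0 (fully open).
Only numpy, scipy, OpenCV 4.12 (cv2) and the standard library are available. Lean on these libraries where they do the work, as an engineer would, in place of code of your own. Each camera call takes 0.05 s, during which the arm holds its last target.

### The job

Stand the dial depth gauge across the bearing boss of the gearbox casing and press it gently down with its sprung pin on the bearing until its base sits flat on the boss face, hold it there for a good second to read how far the pin sinks, and put the gauge back upright on its wooden stand with the pin hanging in the hole. From the reading choose the thickest of the three spacer rings that will not stand above the boss face, and seat that one ring in the bore, flat down on the bearing. Be gentle: never press the gauge or a ring on the casing with more than about 20 N, and leave the other things on the bench where they are.

Things in the scene. Friction and masses are not known exactly. Their poses are not given: they have to be found in the camera images.
- casing: Gearbox end casing of bare aluminium, open side up, fixed on two packing strips 10 to 26 mm above the bench, about 235 x 220 mm; outer wall 62 mm high (dowel 74) at least 85 mm from the bore axis; ribs inside at most 40 mm. A round bearing boss, 80 mm across, stands in it, its flat face 70 mm above the casing's underside, with a bore 54.5 mm in diameter, chamfered 2.5 mm at 45 degrees. Origin: on the bore axis, at the underside; z up
- bore_face (a point): On the bore axis, level with the boss face; axes as the casing's. A steel bearing, 53.6 mm across with a flat top (race, seal and shaft end level), is pressed firmly in the bore; its top lies 5.3 to 13.9 mm below the face, differently each time, and is not reported: it has to be gauged
- slot (a point): Floor of one of the two puller slots, 24 mm below the face, 34 mm from the bore axis along the casing's +y; the other is opposite. The slots are 36 mm wide at the bore (wider outside) and cut right through the boss wall along the casing's y, so that fingers can reach down beside a ring in the bore. They leave the face as two arcs on the casing's +x and -x sides, which the gauge's base has to bridge
- depth_gauge: Dial depth gauge, 275 g: steel base bar 100 x 18 x 12 mm (long along its x), a thin stem and a round dial case 58 mm across, 24 mm thick (flat faces to +y and -y; grip it there), its centre 66 mm and top 95 mm above the base's underside; a spindle cap on top reaches 105 mm and rises as the pin sinks. Origin: centre of the base's underside, z up. It starts on the stand, pin in the hole
- gauge_pin (a joint): How far the sprung pin has sunk into the gauge, m: 0 free (18 mm out of the base), stop at 0.0165. It takes 2.0 N to start and 0.17 N more per mm. With the base flat on the boss face and the pin on the bearing, depth of the bearing below the face = 18 mm minus this reading. One turn of the dial hand is 20 mm
- pin_tip (a point): Tip of the gauge's pin (4 mm in diameter), straight below the gauge's origin, by 18 mm when free
- stand: Fixed wooden stand of the gauge, a block 130 x 54 x 32 mm (long along its x) with an upright through hole of 21 mm diameter in its middle; the gauge's base stands on its top, 32 mm above the bench, bar along the block. Origin: centre of its underside; z up
- ring_thin: Steel spacer ring, outer diameter 52 mm, hole 39 mm, 5 mm thick, 36 g (+-30 %), lying flat on the 3 mm rubber mat on the bench; the three lie in any order in a row that runs away from the robot (along x, within 0.1 rad), about 100 mm apart, free on both sides of the row. Origin: centre of its underside; z up
- ring_mid: The same ring but 8 mm thick, 58 g (+-30 %)
- ring_thick: The same ring but 11 mm thick, 80 g (+-30 %)
- hex_bolt: Bystander: hex bolt M10 x 45, lying on the mat between two rings, across the row; origin under its middle
- screwdriver: Bystander: screwdriver, 210 mm long, lying beyond the stand
- drive_flange: Bystander: black drive flange, 92 mm diameter, 58 mm high with its stub
- gear: Bystander: gear wheel, 76 mm diameter, 26 mm high
- deep_socket: Bystander: deep socket, 24 mm diameter, 60 mm high, standing
- scraper_plate: Bystander: flat steel plate, 30 x 90 x 4 mm
- bolt_jar: Bystander: clear plastic jar with bolts, 80 mm diameter, 85 mm high
There are look-alikes about, which are no part of the job. What is shaped like the depth_gauge but orange is not meant. Leave any orange or turquoise look-alike of the ring_mid alone.

How it is judged:
By the outcome, as a careful person would: the job done as asked, in the order asked, and still so for the second after the job is handed in, with the robot touching nothing.
It also fails if it takes over 72 s, if anything falls off the work surface, if the arm or the gripper's body presses on something with over 40 N, if the wrist force passes 120 N, or if a joint passes its speed limit or range.

## Working session

There is one attempt and no reset: what is moved stays moved. The work goes in short steps, Python scripts to look and compute and a tool call to move; the robot and the scene stay as the last step left them, time stands still between calls to the robot, and variables do not carry over. Pictures are saved under pics/ and viewed, and the job is handed in when it is done.

Besides the shell and the picture viewer there is one more tool, called after "Emit:" as a command line: name --argument value ..., lists and objects as JSON in quotes. play_rows: Moves the arm, as the interface text tells. Its arguments: {"type":"object","properties":{"fingers":{"type":"array"},"linear":{"type":"array"},"rot":{"type":"array"}},"required":["fingers","linear","rot"]}

```bash
mkdir -p pics; ls; python3 - <<'E'
from rig import bot, capture, get_calibration
import cv2,numpy as np
for n in("scene","top","wrist"):
    im=capture(n); cv2.imwrite(f"pics/{n}0.png",cv2.resize(im[:,:,::-1],None,fx=1.5,fy=1.5,interpolation=cv2.INTER_CUBIC))
    np.save(f"pics/{n}0.npy",im)
    c=get_calibration(n); print(n,c)
print(bot.read_state())
E
```

```text
pics
scene {'vfov': 57.592264628097226, 'cx': 252.7352089490409, 'cy': 192.97122821435661, 'dist': array([-0.08480514,  0.        ,  0.        ,  0.        ,  0.        ]), 'camera_from_world': array([[-0.52497565,  0.85079428, -0.02344477,  0.23445506],
       [ 0.47969181,  0.27301116, -0.83388289, -0.16856907],
       [-0.70306211, -0.44901448, -0.55144326,  1.33234232],
       [ 0.        ,  0.        ,  0.        ,  1.        ]])}
top {'vfov': 44.2774443689721, 'cx': 255.79040507439987, 'cy': 185.25734764467418, 'dist': array([-0.18320764,  0.        ,  0.        ,  0.        ,  0.        ]), 'camera_from_world': array([[-0.02790735, -0.99941796, -0.01961932,  0.05727817],
       [-0.98540687,  0.0308024 , -0.16740521,  0.47834609],
       [ 0.1679121 ,  0.01466118, -0.98569294,  1.2237376 ],
       [ 0.        ,  0.        ,  0.        ,  1.        ]])}
wrist {'vfov': 69.404963062331, 'cx': 253.77412274738236, 'cy': 188.86063955034737, 'dist': array([-0.04701658,  0.        ,  0.        ,  0.        ,  0.        ]), 'camera_from_world': array([[ 0.30140666,  0.95349409, -0.0017
[... 281 characters left out ...]
  8.21373045e+01, -1.03620307e-03,
        6.76893393e+01, -1.02259922e+01]), 'qvel': array([ 0.00544179, -0.19854639, -0.21327801, -0.07788028, -0.05384157,
        0.07536079]), 'tau': array([ 3.95015413e-04, -4.40427661e+01, -1.76842779e+01,  6.33622706e-02,
        5.53141558e-02, -9.87477210e-05]), 'position': array([0.1884585 , 0.59534027, 0.22177639]), 'tcp_rot': array([[-9.53308608e-01,  3.01996863e-01, -7.69935725e-04],
       [ 3.01997712e-01,  9.53307476e-01, -1.49593526e-03],
       [ 2.82217728e-04, -1.65860679e-03, -9.99998585e-01]]), 'force': array([-0.38644208,  0.35451344, -0.84515614]), 'moment': array([-0.04210575,  0.0216048 ,  0.00638938]), 'opening': 0.9961322656650354}
```

View pics/scene0.png

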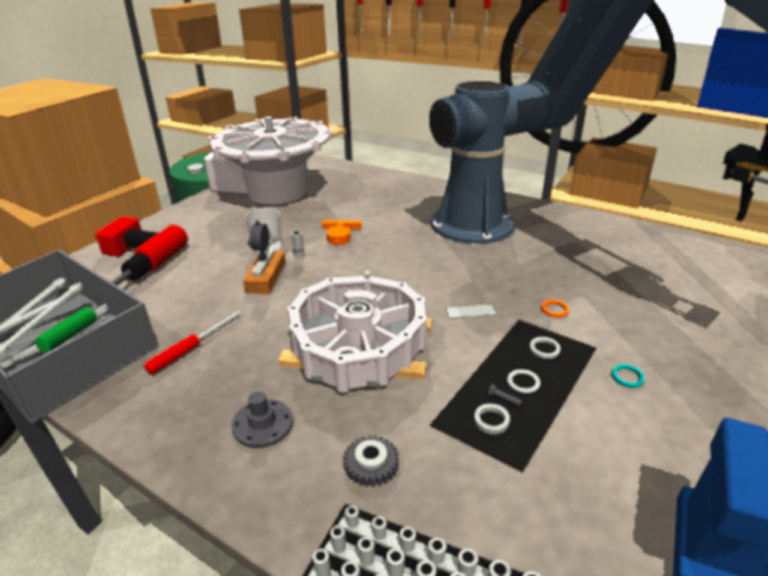

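View pics/top0.png

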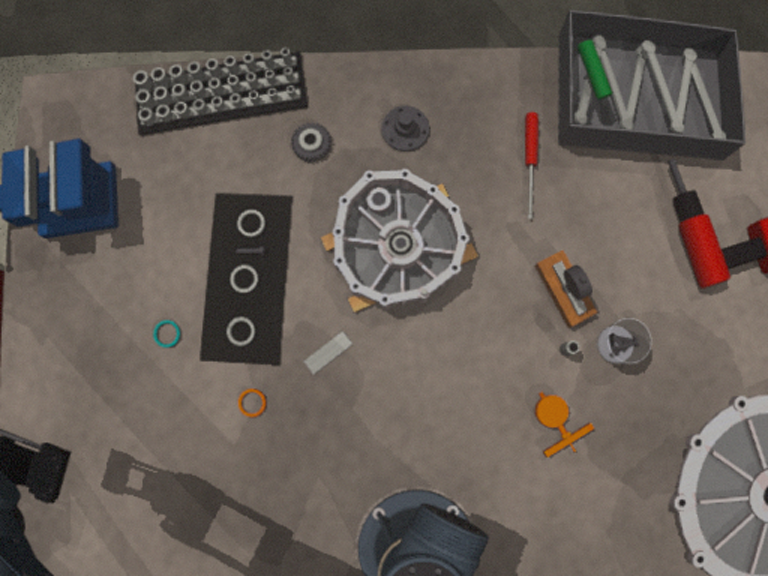

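View pics/wrist0.png

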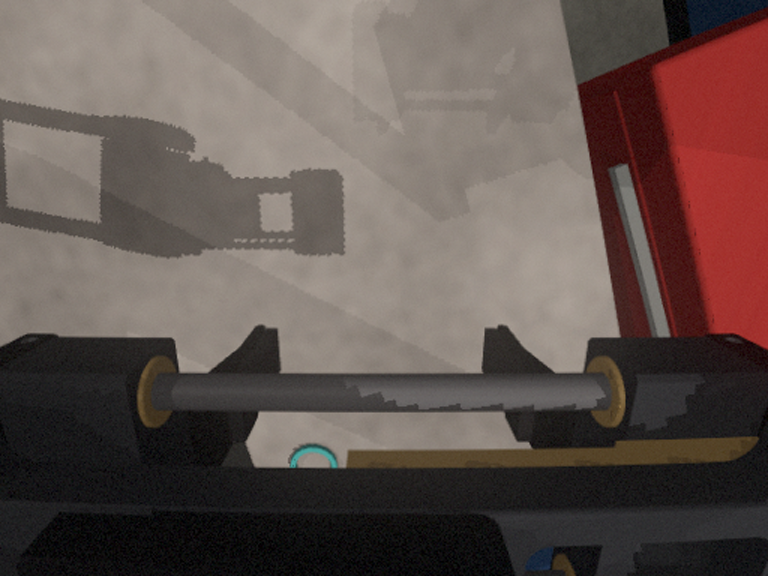

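Top view (768-px-wide picture): casing bore at ~(400,242); the wooden stand with its grey gauge at ~(570,288). Three steel rings lie on the mat at (251,222), (244,279) and (241,331). The orange gauge (555,420) and the orange (252,402) and turquoise (167,334) rings are look-alikes and are ruled out. Next I'll enlarge the crops.

```bash
cat > h.py <<'E'
import numpy as np,cv2
from rig import bot,capture,get_calibration
def K(c):
    f=192/np.tan(np.radians(c['vfov'])/2); return np.array([[f,0,c['cx']],[0,f,c['cy']],[0,0,1.]])
def ray(c,uv):
    p=cv2.undistortPoints(np.array([[uv]],float),K(c),np.array(c['dist']))[0,0]
    T=np.array(c['camera_from_world']);R=T[:3,:3]
    return -R.T@T[:3,3], R.T@np.array([p[0],p[1],1.])
def atz(c,uv,z):
    o,d=ray(c,uv); return o+d*(z-o[2])/d[2]
def proj(c,P):
    T=np.array(c['camera_from_world']);P=np.atleast_2d(np.array(P,float))
    q=cv2.projectPoints(P,cv2.Rodrigues(T[:3,:3])[0],T[:3,3],K(c),np.array(c['dist']))[0]; return q[:,0]
def tri(obs):
    A=np.zeros((3,3));b=np.zeros(3)
    for c,uv in obs:
        o,d=ray(c,uv);d/=np.linalg.norm(d);M=np.eye(3)-np.outer(d,d);A+=M;b+=M@o
    return np.linalg.solve(A,b)
def crop(im,x0,y0,w,h,s,fn):
    cv2.imwrite(fn,cv2.resize(im[y0:y0+h,x0:x0+w,::-1],None,fx=s,fy=s,interpolation=cv2.INTER_CUBIC))
E
python3 - <<'E'
from h import *
t=np.load("pics/top0.npy");s=np.load("pics/scene0.npy")
crop(t,210,105,110,110,5,"pics/a1.png"); crop(s,180,175,115,90,6,"pics/a2.png")
crop(t,345,155,100,95,6,"pics/a3.png"); crop(s,150,130,65,70,8,"pics/a4.png")
crop(t,125,125,80,120,5,"pics/a5.png"); crop(s,285,205,120,110,5,"pics/a6.png")
E
```

```text
(no output)
```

View pics/a1.png

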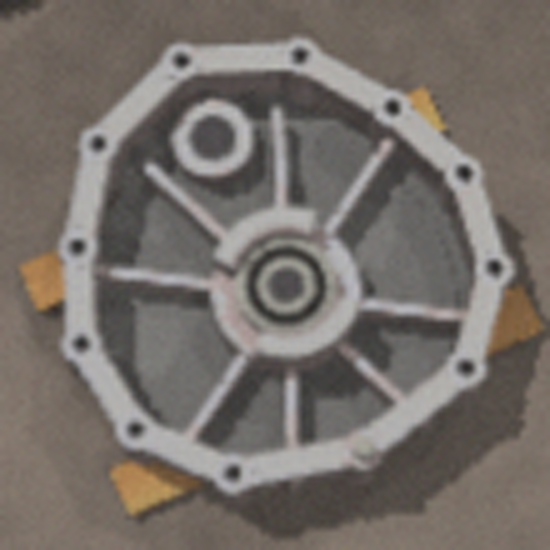

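View pics/a2.png

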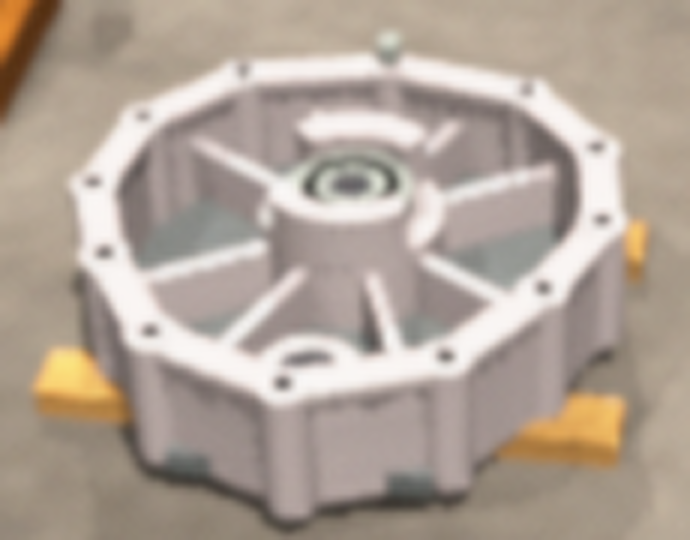

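View pics/a3.png

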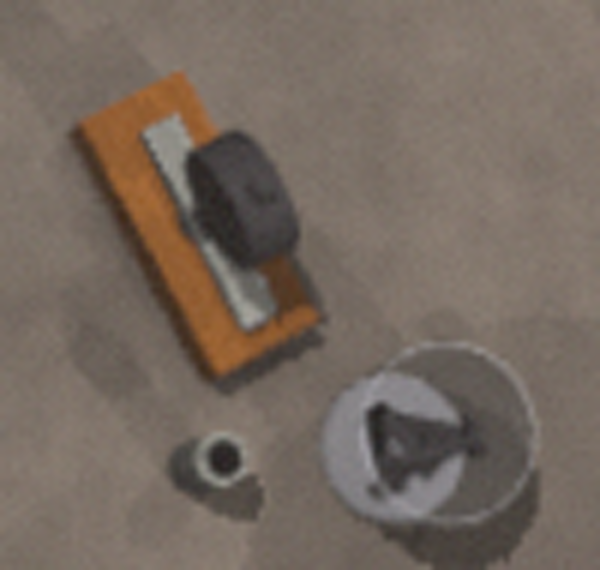

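View pics/a4.png

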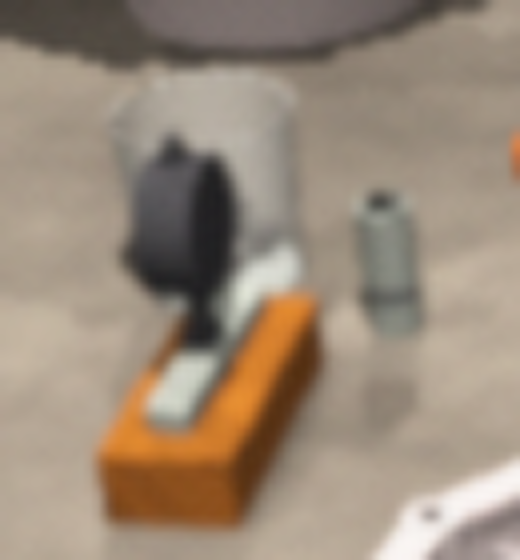

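View pics/a5.png

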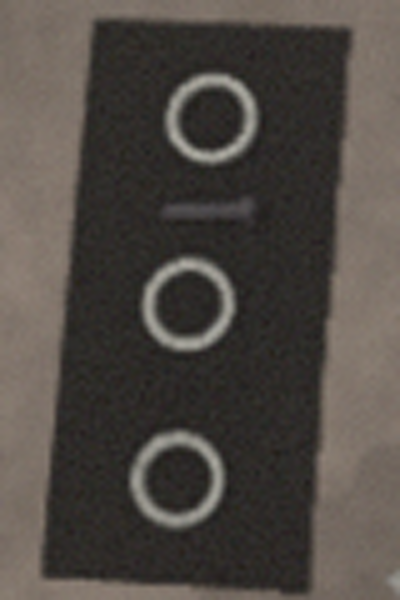

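View pics/a6.png

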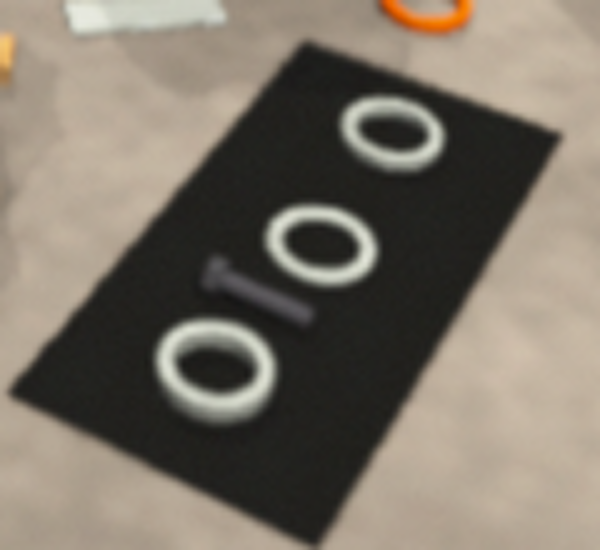

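```bash
python3 - <<'E'
from h import *
ct=get_calibration("top");cs=get_calibration("scene");cw=get_calibration("wrist")
b=tri([(ct,(210+285/5-.4,105+285/5-.4)),(cs,(180+350/6-.4,175+183/6-.4))]);print("bearing",b)
# rim bolt holes casing etc
# rings: top view outlines at z ~ 3+h
for n,uv in (("far",(125+211/5-.4,125+118/5-.4)),("midl",(125+188/5-.4,125+303/5-.4)),("near",(125+177/5-.4,125+479/5-.4))):
    print(n,atz(ct,uv,.011))
# stand corners top z=.032
co=[(77,127),(182,70),(322,314),(214,380)]
P=np.array([atz(ct,(345+u/6-.4,155+v/6-.4),.032) for u,v in co]);print("stand",P,P.mean(0),[np.linalg.norm(P[i]-P[(i+1)%4]) for i in range(4)])
e=P[3]-P[0];print("stand yaw",np.degrees(np.arctan2(e[1],e[0])))
e=P[2]-P[1];print("stand yaw",np.degrees(np.arctan2(e[1],e[0])))
gb=[(142,133),(180,114),(274,310),(246,331)]
P=np.array([atz(ct,(345+u/6-.4,155+v/6-.4),.044) for u,v in gb]);print("base",P,P.mean(0),[np.linalg.norm(P[i]-P[(i+1)%4]) for i in range(4)])
e=P[3]-P[0];print(np.degrees(np.arctan2(e[1],e[0])));e=P[2]-P[1];print(np.degrees(np.arctan2(e[1],e[0])))
# scene stand corners z=.032
for uv in [(100,462),(240,462),(318,300)]: print(atz(cs,(150+uv[0]/8-.4,130+uv[1]/8-.4),.032))
T=cw['camera_from_world'];o=-T[:3,:3].T@T[:3,3];s=bot.read_state()
Rt=s['tcp_rot'];print("cam in tool",Rt.T@(o-s['position']),"\n",Rt.T@T[:3,:3].T)
E
```

```text
bearing [0.53671653 0.01236613 0.07276676]
far [0.598477   0.29094301 0.011     ]
midl [0.49320094 0.30321668 0.011     ]
near [0.39535283 0.3090862  0.011     ]
stand [[ 0.49888141 -0.23389889  0.032     ]
 [ 0.52386266 -0.28427695  0.032     ]
 [ 0.40973536 -0.34100965  0.032     ]
 [ 0.38173008 -0.28911106  0.032     ]] [ 0.45355238 -0.28707414  0.032     ] [np.float64(0.05623176684240568), np.float64(0.12745053807386014), np.float64(0.058972528768847086), np.float64(0.129509915803947)]
stand yaw -154.76600090923276
stand yaw -153.56802329065334
base [[ 0.49304175 -0.26088398  0.044     ]
 [ 0.50121686 -0.27891535  0.044     ]
 [ 0.41095644 -0.31560023  0.044     ]
 [ 0.40199274 -0.30213964  0.044     ]] [ 0.45180195 -0.2893848   0.044     ] [np.float64(0.019798051716570203), np.float64(0.09743061025971607), np.float64(0.016172052414524424), np.float64(0.09995974874630685)]
-155.6240093427412
-157.8815159247991
[ 0.5282077  -0.27617996  0.032     ]
[ 0.50121364 -0.22847688  0.032     ]
[ 0.38827284 -0.28545076  0.032     ]
cam in tool [ 0.07577488  0.00038232 -0.16289501] 
 [[ 6.18983013e-04 -9.60677896e-01 -2.77664541e-01]
 [ 9.99999805e-01  6.18515685e-04  8.92751565e-05]
 [ 8.59752044e-05 -2.77664542e-01  9.60678091e-01]]
```

```bash
cat >> h.py <<'E'
from scipy.spatial.transform import Rotation as Ro
def down(yang):
    a=np.radians(yang);y=np.array([np.cos(a),np.sin(a),0]);z=np.array([0,0,-1.]);return np.stack([np.cross(y,z),y,z],1)
def goto(p,yang,R=None):
    s=bot.read_state();C=s['tcp_rot'];R=down(yang) if R is None else R
    print("t",s['time_s'],"pos",np.round(s['position']*1e3,2),"F",np.round(s['force'],2),"op",round(float(s['opening']),3))
    print("LIN",np.round(C.T@(np.array(p)-s['position'])*1e3,1),"ROT",np.round(Ro.from_matrix(C.T@R).as_rotvec(degrees=True),2))
E
python3 - <<'E'
from h import *
goto([.501,-.005,.2],-65)
E
```

```text
t 0.15 pos [188.46 595.34 221.78] F [-0.39  0.35 -0.85] op 0.996
LIN [-479.3 -477.9   22.4] ROT [-6.0000e-02  1.1000e-01  1.3742e+02]
```

Emit:
play_rows --fingers '[0,0,0,0,0,0,0,0,0,0,0,0,0,0,0,0,0,0,0,0]' --linear '[[-480,-478,22],[-480,-478,22],[-480,-478,22],[-480,-478,22],[-480,-478,22],[-480,-478,22],[-480,-478,22],[-480,-478,22],[-480,-478,22],[-480,-478,22],[-480,-478,22],[-480,-478,22],[-480,-478,22],[-480,-478,22],[-480,-478,22],[-480,-478,22],[-480,-478,22],[-480,-478,22],[-480,-478,22],[-480,-478,22]]' --rot '[[0,0,137],[0,0,137],[0,0,137],[0,0,137],[0,0,137],[0,0,137],[0,0,137],[0,0,137],[0,0,137],[0,0,137],[0,0,137],[0,0,137],[0,0,137],[0,0,137],[0,0,137],[0,0,137],[0,0,137],[0,0,137],[0,0,137],[0,0,137]]'

```text
time_s: 2.15
position: [0.5018, -0.0045, 0.2006]
tcp_rot: [[0.902, 0.431, 0.0], [0.431, -0.902, -0.0], [-0.0, 0.0, -1.0]]
force: [0.5, 0.9, 0.4]
opening: 0.998
```

```bash
python3 - <<'E'
from h import *
import pickle
c=get_calibration("wrist");im=capture("wrist");np.save("pics/w1.npy",im);pickle.dump(c,open("pics/w1.pkl","wb"))
crop(im,0,0,512,384,1.5,"pics/w1.png")
goto([.501,-.005,.2],-65)
E
```

```text
t 2.2 pos [501.89  -4.56 200.62] F [-0.14  0.65 -0.48] op 0.999
LIN [-1.   0.   0.6] ROT [ 0.   -0.    0.51]
```

View pics/w1.png

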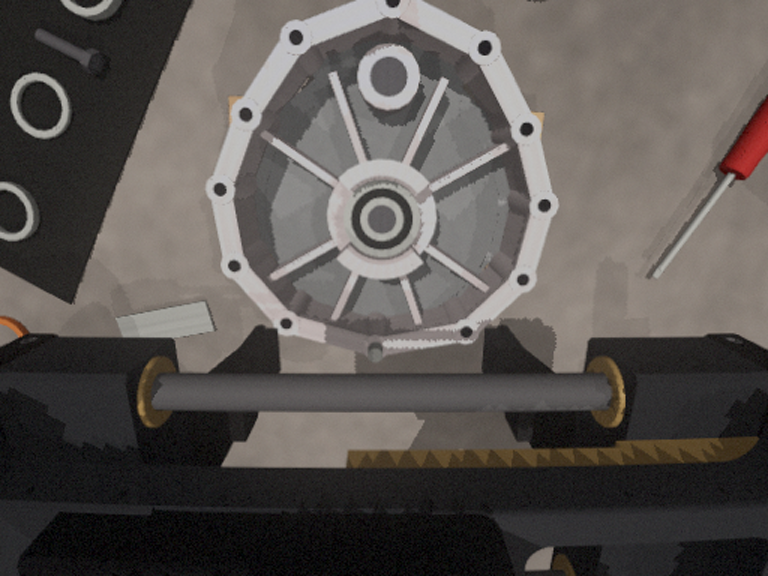

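Wrist view: the bore is at ~(381,219), clearly visible. I'll enlarge it to find the slots.

```bash
python3 - <<'E'
from h import *
im=np.load("pics/w1.npy")
crop(im,205,95,100,100,6,"pics/w1b.png")
E
```

```text
(no output)
```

View pics/w1b.png

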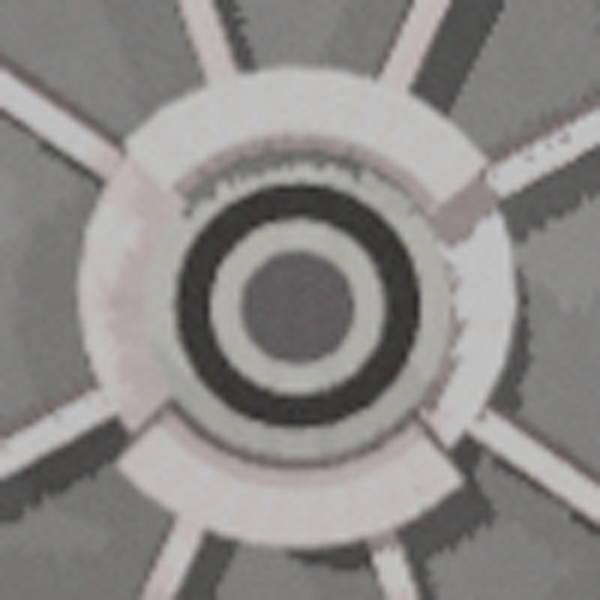

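```bash
python3 - <<'E'
from h import *
import pickle
from scipy.optimize import least_squares
c=pickle.load(open("pics/w1.pkl","rb"));ct=get_calibration("top")
f=lambda p:np.array([205+p[0]/6-.42,95+p[1]/6-.42])
oc=[f(p) for p in [(127,137),(487,167),(463,482),(120,465)]]
arcs=[f(p) for p in [(300,66),(290,547)]]
im=np.load("pics/w1.npy").astype(float).mean(2)
def res(v,full=False):
    x,y,z,yaw,al=v
    # corners: casing +-x arcs; corners at yaw +-al, yaw+180+-al ; image up=tool +x (yaw~25)
    A=[yaw+al,yaw-al,yaw+np.pi+al,yaw+np.pi-al]
    P=[[x+.04*np.cos(a),y+.04*np.sin(a),z] for a in A]
    q=proj(c,P)
    r=list((q-np.array(oc)).ravel())
    for p in arcs:
        w=atz(c,p,z); r.append((np.hypot(w[0]-x,w[1]-y)-.04)*277/.28)
    return np.array(r)
s=least_squares(res,[.537,.012,.085,np.radians(25),np.radians(45)],loss='soft_l1',f_scale=1)
print(s.x,np.degrees(s.x[3:]),np.round(res(s.x),2))
# bearing centre ring: triangulate bearing with top
print("bearing pts", tri([(c,f((298,307))),(ct,(266.6,161.6))]))
cs=get_calibration("scene")
print(tri([(c,f((298,307))),(ct,(266.6,161.6)),(cs,(180+350/6-.4,175+183/6-.4))]))
ax=s.x[:3]
for z in (.07,.075): print(z,atz(c,f((298,307)),z),atz(ct,(266.6,161.6),z))
E
```

```text
[0.53788384 0.01192201 0.08487778 0.3889135  0.83020298] [22.28310215 47.56712673] [ 0.15  0.56  0.37 -0.9  -0.21  0.16 -0.32 -0.19  0.28  0.06]
bearing pts [0.53742783 0.0121424  0.06959505]
[0.53714206 0.01231164 0.07276328]
0.07 [0.53750437 0.01193026 0.07      ] [0.5373032 0.012381  0.07     ]
0.075 [0.5380581  0.01221248 0.075     ] [0.53619505 0.01243105 0.075     ]
```

```bash
python3 - <<'E'
from h import *
goto([.40,-.312,.23],-65)
E
```

```text
t 2.2 pos [501.89  -4.56 200.62] F [-0.14  0.65 -0.48] op 0.999
LIN [-224.3  233.6  -29.4] ROT [ 0.   -0.    0.51]
```

Emit:
play_rows --fingers '[0,0,0,0,0,0,0,0,0]' --linear '[[-224,234,-29],[-224,234,-29],[-224,234,-29],[-224,234,-29],[-224,234,-29],[-224,234,-29],[-224,234,-29],[-224,234,-29],[-224,234,-29]]' --rot '[[0,0,0.5],[0,0,0.5],[0,0,0.5],[0,0,0.5],[0,0,0.5],[0,0,0.5],[0,0,0.5],[0,0,0.5],[0,0,0.5]]'

```text
time_s: 3.1
position: [0.3997, -0.3121, 0.2294]
tcp_rot: [[0.907, 0.421, -0.0], [0.421, -0.907, 0.001], [0.0, -0.001, -1.0]]
force: [0.2, 0.6, -0.0]
opening: 1.0
```

```bash
python3 - <<'E'
from h import *
import pickle
c=get_calibration("wrist");im=capture("wrist");np.save("pics/w2.npy",im);pickle.dump(c,open("pics/w2.pkl","wb"))
crop(im,0,0,512,384,1.5,"pics/w2.png")
crop(im,180,60,130,130,5,"pics/w2b.png")
goto([.40,-.312,.23],-65)
E
```

```text
t 3.15 pos [ 399.9  -311.23  229.29] F [0.09 0.62 0.17] op 0.997
LIN [-0.2  0.7 -0.7] ROT [-0.09 -0.01 -0.05]
```

View pics/w2.png

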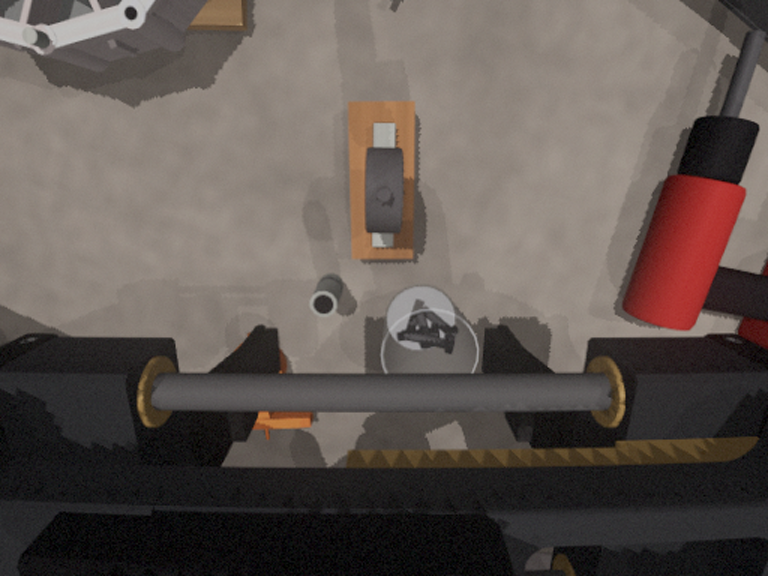

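View pics/w2b.png

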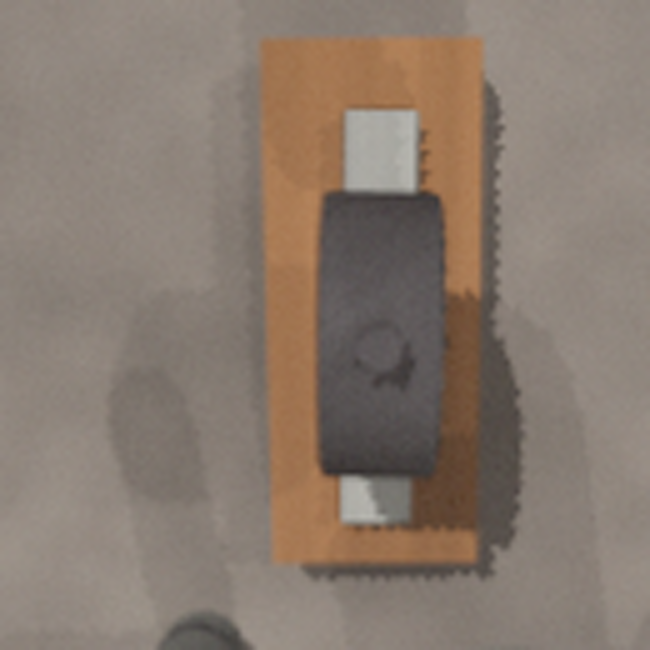

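Wrist view: the dark-grey gauge (dial at ~(384,190), steel bar) stands on the wooden block. It fits the description; the orange one lies elsewhere at ~(285,400). I'll compute its pose.

```bash
python3 - <<'E'
from h import *
import pickle
c=pickle.load(open("pics/w2.pkl","rb"))
f=lambda p:(180+p[0]/5-.4,60+p[1]/5-.4)
for n,z,co in(("base",.044,[(345,110),(417,110),(411,523),(340,523)]),("stand",.032,[(261,38),(483,38),(477,564),(273,564)])):
    P=np.array([atz(c,f(p),z) for p in co]);print(n,np.round(P.mean(0),4),[round(np.linalg.norm(P[i]-P[(i+1)%4]),4) for i in range(4)],[round(np.degrees(np.arctan2(*(P[a]-P[b])[[1,0]])),2) for a,b in((0,3),(1,2))])
print("cap",atz(c,f((380,347)),.137), "dial edges z.122",[atz(c,f(p),.122) for p in ((324,290),(442,290))])
E
```

```text
base [ 0.4537 -0.2889  0.044 ] [np.float64(0.0171), np.float64(0.0994), np.float64(0.0181), np.float64(0.0994)] [np.float64(23.9), np.float64(24.5)]
stand [ 0.4553 -0.287   0.032 ] [np.float64(0.0538), np.float64(0.1305), np.float64(0.0542), np.float64(0.1305)] [np.float64(25.17), np.float64(25.37)]
cap [ 0.45404149 -0.28861218  0.137     ] dial edges z.122 [array([ 0.45837009, -0.2749983 ,  0.122     ]), array([ 0.46778881, -0.29527425,  0.122     ])]
```

```bash
python3 - <<'E'
from h import *
goto([.4536,-.2888,.16],-65.8)
goto([.4536,-.2888,.084],-65.8)
E
```

```text
t 3.15 pos [ 399.9  -311.23  229.29] F [0.09 0.62 0.17] op 0.997
LIN [58.1  2.4 69.3] ROT [-0.09 -0.01  0.75]
t 3.15 pos [ 399.9  -311.23  229.29] F [0.09 0.62 0.17] op 0.997
LIN [ 58.1   2.5 145.3] ROT [-0.09 -0.01  0.75]
```

Emit:
play_rows --fingers '[0,0,0,0,0,0,0,0,0]' --linear '[[29,1,15],[58,2.4,45],[58,2.4,69],[58,2.4,90],[58,2.4,115],[58,2.4,130],[58,2.4,140],[58,2.4,145],[58,2.4,145]]' --rot '[[0,0,0.7],[0,0,0.7],[0,0,0.7],[0,0,0.7],[0,0,0.7],[0,0,0.7],[0,0,0.7],[0,0,0.7],[0,0,0.7]]'

```text
time_s: 4.05
position: [0.4538, -0.2892, 0.0843]
tcp_rot: [[0.911, 0.411, -0.001], [0.411, -0.911, 0.001], [-0.0, -0.001, -1.0]]
force: [0.1, -0.2, 0.2]
opening: 1.002
```

```bash
python3 - <<'E'
from h import *
goto([.4536,-.2888,.084],-65.8)
im=capture("wrist");crop(im,150,120,220,180,3,"pics/w3.png")
E
```

```text
t 4.05 pos [ 453.81 -289.22   84.3 ] F [ 0.14 -0.23  0.17] op 1.002
LIN [-0.  -0.5  0.3] ROT [-0.05  0.02  0.09]
```

View pics/w3.png

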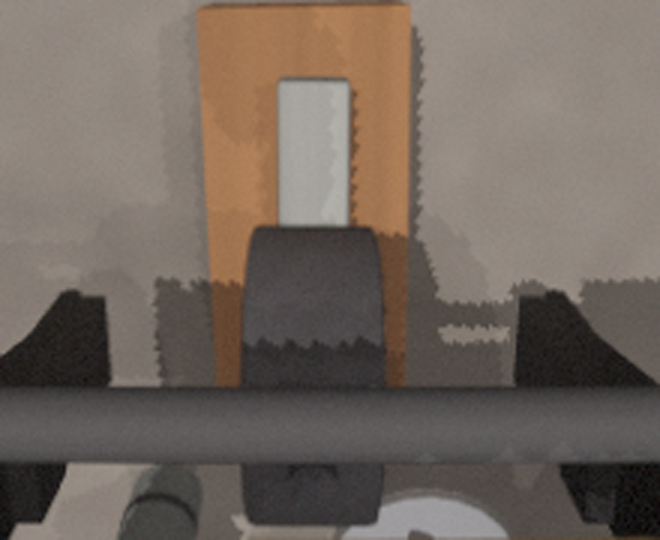

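The fingers straddle the dial centrally (dial 245–383, fingers at 105 and 515). Closing.

Emit:
play_rows --fingers '[255,255,255,255,255,255,255,255,255,255]' --linear '[[0,0,0],[0,0,0],[0,0,0],[0,0,0],[0,0,0],[0,0,0],[0,0,0],[0,0,0],[0,0,0],[0,0,0]]' --rot '[[0,0,0],[0,0,0],[0,0,0],[0,0,0],[0,0,0],[0,0,0],[0,0,0],[0,0,0],[0,0,0],[0,0,0]]'

```text
time_s: 5.1
position: [0.4536, -0.29, 0.0845]
tcp_rot: [[0.912, 0.41, -0.0], [0.41, -0.912, 0.0], [-0.0, -0.0, -1.0]]
force: [-0.6, -0.1, -0.8]
opening: 0.272
```

```bash
python3 - <<'E'
from h import *
goto([.4536,-.2888,.084],-65.8)
im=capture("wrist");crop(im,150,120,220,180,3,"pics/w4.png")
E
```

```text
t 5.1 pos [ 453.59 -289.97   84.47] F [-0.62 -0.09 -0.79] op 0.272
LIN [ 0.5 -1.1  0.5] ROT [-0.02  0.01  0.02]
```

View pics/w4.png

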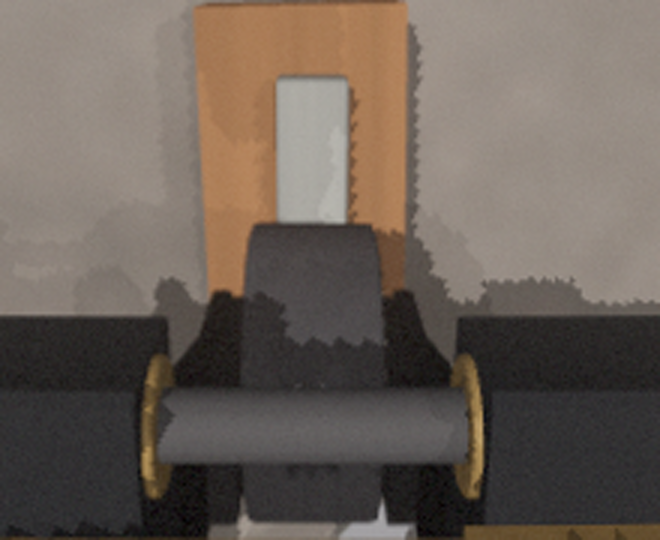

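```bash
python3 - <<'E'
from h import *
goto([.5377,.0120,.20],-67.7)
E
```

```text
t 5.15 pos [ 453.62 -289.96   84.47] F [-0.57 -0.21 -0.64] op 0.269
LIN [ 200.6 -240.9 -115.5] ROT [-0.02  0.01  1.92]
```

Emit:
play_rows --fingers '[255,255,255,255,255,255,255,255,255,255,255,255,255,255,255,255,255]' --linear '[[0,0,-10],[0,0,-35],[0,0,-70],[0,0,-100],[15,-20,-115.5],[40,-50,-115.5],[65,-80,-115.5],[92,-110,-115.5],[117,-140,-115.5],[142,-170,-115.5],[165,-198,-115.5],[185,-222,-115.5],[196,-236,-115.5],[200.5,-241,-115.5],[200.5,-241,-115.5],[200.5,-241,-115.5],[200.5,-241,-115.5]]' --rot '[[0,0,0],[0,0,0],[0,0,0],[0,0,0],[0,0,1.9],[0,0,1.9],[0,0,1.9],[0,0,1.9],[0,0,1.9],[0,0,1.9],[0,0,1.9],[0,0,1.9],[0,0,1.9],[0,0,1.9],[0,0,1.9],[0,0,1.9],[0,0,1.9]]'

```text
time_s: 6.85
position: [0.5374, 0.0108, 0.2001]
tcp_rot: [[0.926, 0.379, -0.0], [0.379, -0.926, -0.0], [-0.0, 0.0, -1.0]]
force: [-0.4, 0.1, -2.8]
opening: 0.274
```

```bash
python3 - <<'E'
from h import *
goto([.5377,.0120,.165],-67.7)
im=capture("wrist");crop(im,100,60,300,240,2.5,"pics/w5.png")
im=capture("scene");crop(im,170,110,140,140,4,"pics/s5.png")
E
```

```text
t 6.85 pos [537.43  10.85 200.07] F [-0.37  0.06 -2.81] op 0.274
LIN [ 0.7 -1.  35.1] ROT [ 0.01  0.03 -0.06]
```

View pics/w5.png

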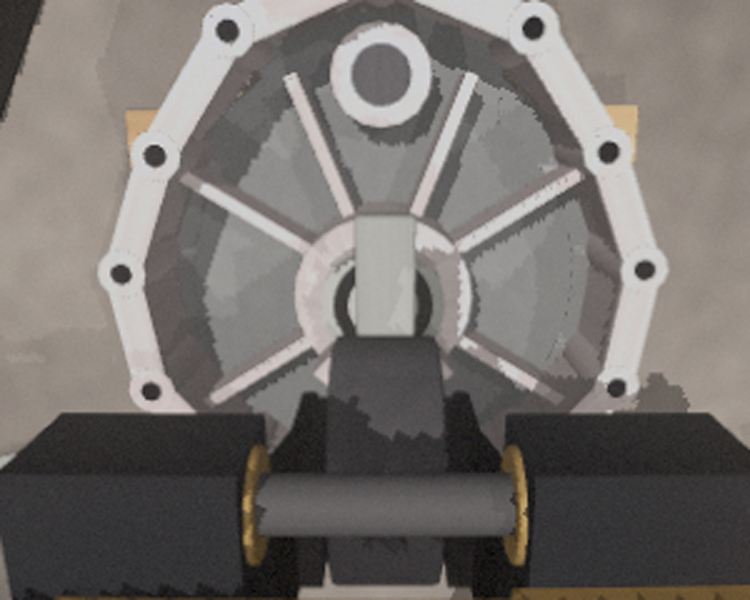

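View pics/s5.png

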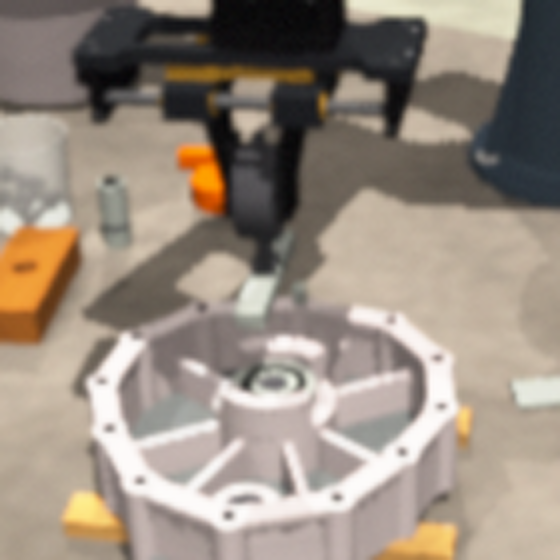

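The bar is centred across the boss and aligned with the arcs; the gauge weighs 2.8 N on the wrist. Descending.

Emit:
play_rows --fingers '[255,255,255,255,255,255]' --linear '[[0.7,-1,15],[0.7,-1,30],[0.7,-1,40],[0.7,-1,45],[0.7,-1,45],[0.7,-1,45]]' --rot '[[0,0,0],[0,0,0],[0,0,0],[0,0,0],[0,0,0],[0,0,0]]'

```text
time_s: 7.55
position: [0.5383, 0.0129, 0.1553]
tcp_rot: [[0.925, 0.38, 0.001], [0.38, -0.925, -0.0], [0.001, 0.0, -1.0]]
force: [-0.4, -0.2, -2.3]
opening: 0.274
```

Emit:
play_rows --fingers '[255,255,255,255,255]' --linear '[[0,0,1],[0,0,2],[0,0,3],[0,0,4],[0,0,4]]' --rot '[[0,0,0],[0,0,0],[0,0,0],[0,0,0],[0,0,0]]'

```text
time_s: 8.05
position: [0.5378, 0.0132, 0.151]
tcp_rot: [[0.925, 0.38, -0.0], [0.38, -0.925, 0.0], [-0.0, -0.0, -1.0]]
force: [-0.6, -0.3, -3.3]
opening: 0.275
```

Emit:
play_rows --fingers '[255,255,255]' --linear '[[0,0,1],[0,0,2],[0,0,2]]' --rot '[[0,0,0],[0,0,0],[0,0,0]]'

```text
time_s: 8.35
position: [0.5378, 0.0132, 0.1489]
tcp_rot: [[0.925, 0.38, -0.0], [0.38, -0.925, 0.0], [-0.0, -0.0, -1.0]]
force: [-0.5, 1.8, -3.1]
opening: 0.276
```

Emit:
play_rows --fingers '[255,255,255]' --linear '[[0,0,1],[0,0,2],[0,0,2]]' --rot '[[0,0,0],[0,0,0],[0,0,0]]'

```text
time_s: 8.65
position: [0.5378, 0.0132, 0.1469]
tcp_rot: [[0.925, 0.38, -0.0], [0.38, -0.925, 0.0], [-0.0, -0.0, -1.0]]
force: [-0.1, -0.2, -2.2]
opening: 0.274
```

Emit:
play_rows --fingers '[255,255]' --linear '[[0,0,0.7],[0,0,0.7]]' --rot '[[0,0,0],[0,0,0]]'

```text
time_s: 8.85
position: [0.5379, 0.0132, 0.1463]
tcp_rot: [[0.925, 0.38, -0.0], [0.38, -0.925, -0.0], [-0.0, -0.0, -1.0]]
force: [0.2, 0.3, -2.5]
opening: 0.271
```

Emit:
play_rows --fingers '[255,255]' --linear '[[0,0,0.7],[0,0,0.7]]' --rot '[[0,0,0],[0,0,0]]'

```text
time_s: 9.05
position: [0.5379, 0.0132, 0.1456]
tcp_rot: [[0.925, 0.38, -0.0], [0.38, -0.925, 0.0], [-0.0, -0.0, -1.0]]
force: [0.1, 0.5, -2.6]
opening: 0.27
```

Emit:
play_rows --fingers '[255,255]' --linear '[[0,0,0.7],[0,0,0.7]]' --rot '[[0,0,0],[0,0,0]]'

```text
time_s: 9.25
position: [0.5379, 0.0131, 0.1449]
tcp_rot: [[0.925, 0.38, -0.0], [0.38, -0.925, 0.0], [-0.0, -0.0, -1.0]]
force: [0.0, -0.7, -2.0]
opening: 0.278
```

Emit:
play_rows --fingers '[255,255]' --linear '[[0,0,0.7],[0,0,0.7]]' --rot '[[0,0,0],[0,0,0]]'

```text
time_s: 9.45
position: [0.5379, 0.0131, 0.1442]
tcp_rot: [[0.925, 0.38, -0.0], [0.38, -0.925, 0.0], [-0.0, -0.0, -1.0]]
force: [0.3, -0.2, -3.4]
opening: 0.276
```

Emit:
play_rows --fingers '[255,255]' --linear '[[0,0,0.7],[0,0,0.7]]' --rot '[[0,0,0],[0,0,0]]'

```text
time_s: 9.65
position: [0.538, 0.0131, 0.1436]
tcp_rot: [[0.925, 0.38, 0.0], [0.38, -0.925, -0.0], [0.0, 0.0, -1.0]]
force: [0.6, 0.5, -1.8]
opening: 0.276
```

Emit:
play_rows --fingers '[255,255]' --linear '[[0,0,0.5],[0,0,0.5]]' --rot '[[0,0,0],[0,0,0]]'

```text
time_s: 9.85
position: [0.538, 0.0132, 0.1433]
tcp_rot: [[0.925, 0.38, 0.0], [0.38, -0.925, -0.0], [0.0, 0.0, -1.0]]
force: [-0.2, 0.1, -0.6]
opening: 0.276
```

Emit:
play_rows --fingers '[255,255]' --linear '[[0,0,0.5],[0,0,0.5]]' --rot '[[0,0,0],[0,0,0]]'

```text
time_s: 10.05
position: [0.5381, 0.0132, 0.1427]
tcp_rot: [[0.925, 0.38, 0.0], [0.38, -0.925, -0.0], [0.0, 0.0, -1.0]]
force: [0.6, 0.0, -0.3]
opening: 0.274
```

Emit:
play_rows --fingers '[255,255]' --linear '[[0,0,0.5],[0,0,0.5]]' --rot '[[0,0,0],[0,0,0]]'

```text
time_s: 10.25
position: [0.538, 0.0131, 0.1421]
tcp_rot: [[0.925, 0.38, 0.0], [0.38, -0.925, -0.0], [0.0, 0.0, -1.0]]
force: [-0.5, -0.4, 0.0]
opening: 0.273
```

Emit:
play_rows --fingers '[255,255]' --linear '[[0,0,0.5],[0,0,0.5]]' --rot '[[0,0,0],[0,0,0]]'

```text
time_s: 10.45
position: [0.538, 0.0131, 0.1415]
tcp_rot: [[0.925, 0.38, 0.0], [0.38, -0.925, -0.0], [0.0, 0.0, -1.0]]
force: [0.1, 0.3, -0.5]
opening: 0.277
```

Emit:
play_rows --fingers '[255,255]' --linear '[[0,0,0.5],[0,0,0.5]]' --rot '[[0,0,0],[0,0,0]]'

```text
time_s: 10.65
position: [0.538, 0.0132, 0.141]
tcp_rot: [[0.925, 0.38, 0.0], [0.38, -0.925, -0.0], [0.0, 0.0, -1.0]]
force: [-0.4, 0.1, -1.0]
opening: 0.274
```

Emit:
play_rows --fingers '[255,255]' --linear '[[0,0,0.5],[0,0,0.5]]' --rot '[[0,0,0],[0,0,0]]'

```text
time_s: 10.85
position: [0.538, 0.0131, 0.1405]
tcp_rot: [[0.925, 0.38, 0.0], [0.38, -0.925, -0.0], [0.0, 0.0, -1.0]]
force: [-0.9, 0.5, 0.5]
opening: 0.279
```

The pin touched at TCP z ≈ 0.1434–0.1437. Continuing to base contact in small steps.

Emit:
play_rows --fingers '[255,255,255]' --linear '[[0,0,0.5],[0,0,1],[0,0,1]]' --rot '[[0,0,0],[0,0,0],[0,0,0]]'

```text
time_s: 11.15
position: [0.538, 0.0132, 0.1395]
tcp_rot: [[0.925, 0.38, 0.0], [0.38, -0.925, -0.0], [0.0, 0.0, -1.0]]
force: [-0.6, 0.2, -0.1]
opening: 0.275
```

Emit:
play_rows --fingers '[255,255]' --linear '[[0,0,0.5],[0,0,0.5]]' --rot '[[0,0,0],[0,0,0]]'

```text
time_s: 11.35
position: [0.538, 0.0131, 0.1391]
tcp_rot: [[0.925, 0.38, 0.0], [0.38, -0.925, -0.0], [0.0, 0.0, -1.0]]
force: [0.4, -0.7, 0.6]
opening: 0.274
```

Emit:
play_rows --fingers '[255,255]' --linear '[[0,0,0.5],[0,0,0.5]]' --rot '[[0,0,0],[0,0,0]]'

```text
time_s: 11.55
position: [0.538, 0.0131, 0.1385]
tcp_rot: [[0.925, 0.38, 0.0], [0.38, -0.925, -0.0], [0.0, 0.0, -1.0]]
force: [-0.1, 0.1, -0.1]
opening: 0.275
```

Emit:
play_rows --fingers '[255,255]' --linear '[[0,0,0.4],[0,0,0.4]]' --rot '[[0,0,0],[0,0,0]]'

```text
time_s: 11.75
position: [0.538, 0.0131, 0.1381]
tcp_rot: [[0.925, 0.38, 0.0], [0.38, -0.925, -0.0], [0.0, 0.0, -1.0]]
force: [-0.2, 0.5, 0.0]
opening: 0.276
```

Emit:
play_rows --fingers '[255,255]' --linear '[[0,0,0.4],[0,0,0.4]]' --rot '[[0,0,0],[0,0,0]]'

```text
time_s: 11.95
position: [0.538, 0.0131, 0.1377]
tcp_rot: [[0.925, 0.38, 0.0], [0.38, -0.925, -0.0], [0.0, 0.0, -1.0]]
force: [0.9, -0.6, 0.7]
opening: 0.269
```

Emit:
play_rows --fingers '[255,255]' --linear '[[0,0,0.4],[0,0,0.4]]' --rot '[[0,0,0],[0,0,0]]'

```text
time_s: 12.15
position: [0.538, 0.0131, 0.1373]
tcp_rot: [[0.925, 0.38, 0.0], [0.38, -0.925, -0.0], [0.0, 0.0, -1.0]]
force: [0.0, 0.7, -0.2]
opening: 0.272
```

Emit:
play_rows --fingers '[255,255]' --linear '[[0,0,0.4],[0,0,0.4]]' --rot '[[0,0,0],[0,0,0]]'

```text
time_s: 12.35
position: [0.538, 0.0132, 0.1369]
tcp_rot: [[0.925, 0.38, 0.0], [0.38, -0.925, -0.0], [0.0, 0.0, -1.0]]
force: [0.3, 0.3, 1.1]
opening: 0.272
```

Emit:
play_rows --fingers '[255,255]' --linear '[[0,0,0.4],[0,0,0.4]]' --rot '[[0,0,0],[0,0,0]]'

```text
time_s: 12.55
position: [0.538, 0.0131, 0.1365]
tcp_rot: [[0.925, 0.38, 0.0], [0.38, -0.925, -0.0], [0.0, 0.0, -1.0]]
force: [-0.2, 1.0, 1.0]
opening: 0.273
```

Emit:
play_rows --fingers '[255,255]' --linear '[[0,0,0.4],[0,0,0.4]]' --rot '[[0,0,0],[0,0,0]]'

```text
time_s: 12.75
position: [0.538, 0.0132, 0.1363]
tcp_rot: [[0.925, 0.38, 0.0], [0.38, -0.925, -0.0], [0.0, 0.0, -1.0]]
force: [0.8, 0.0, 1.7]
opening: 0.273
```

```bash
python3 - <<'E'
from h import *
goto([.538,.013,.135],-67.7)
im=capture("scene");crop(im,170,110,140,140,4,"pics/s6.png")
E
```

```text
t 12.75 pos [538.    13.16 136.33] F [0.79 0.04 1.73] op 0.273
LIN [-0.1  0.1  1.3] ROT [ 0.01 -0.01  0.02]
```

View pics/s6.png

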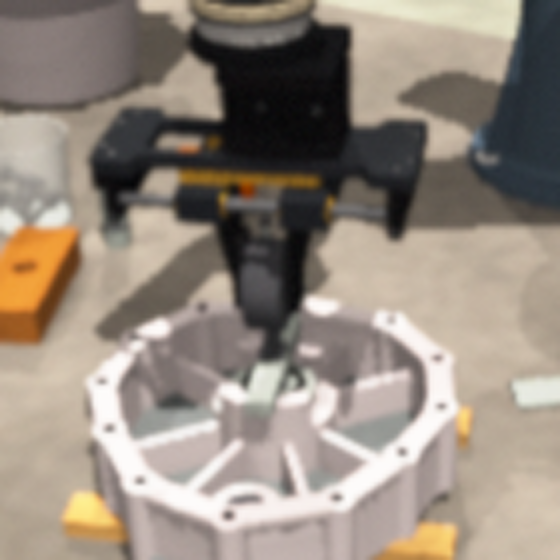

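Emit:
play_rows --fingers '[255,255]' --linear '[[0,0,0.4],[0,0,0.4]]' --rot '[[0,0,0],[0,0,0]]'

```text
time_s: 13.0
position: [0.538, 0.0132, 0.1363]
tcp_rot: [[0.925, 0.38, 0.0], [0.38, -0.925, -0.0], [0.0, 0.0, -1.0]]
force: [-0.9, 0.5, 5.3]
opening: 0.274
```

Emit:
play_rows --fingers '[255,255]' --linear '[[0,0,0.4],[0,0,0.4]]' --rot '[[0,0,0],[0,0,0]]'

```text
time_s: 13.2
position: [0.538, 0.0131, 0.1363]
tcp_rot: [[0.925, 0.38, 0.001], [0.38, -0.925, -0.0], [0.0, 0.0, -1.0]]
force: [-2.2, -0.1, 7.6]
opening: 0.274
```

Base contact: z has stuck at 136.3 mm, with about 10 N on the casing in total. Now holding for more than a second.

Emit:
play_rows --fingers '[255,255,255,255,255,255,255,255,255,255,255,255,255,255]' --linear '[[0,0,0],[0,0,0],[0,0,0],[0,0,0],[0,0,0],[0,0,0],[0,0,0],[0,0,0],[0,0,0],[0,0,0],[0,0,0],[0,0,0],[0,0,0],[0,0,0]]' --rot '[[0,0,0],[0,0,0],[0,0,0],[0,0,0],[0,0,0],[0,0,0],[0,0,0],[0,0,0],[0,0,0],[0,0,0],[0,0,0],[0,0,0],[0,0,0],[0,0,0]]'

```text
time_s: 14.6
position: [0.538, 0.0132, 0.1363]
tcp_rot: [[0.925, 0.38, 0.001], [0.38, -0.925, -0.0], [0.0, 0.0, -1.0]]
force: [-1.6, 0.4, 7.7]
opening: 0.276
```

```bash
python3 - <<'E'
from h import *
goto([.538,.0131,.143],-67.7)
im=capture("wrist");crop(im,190,120,130,180,4,"pics/w7.png")
goto([.538,.0131,.143],-67.7)
E
```

```text
t 14.6 pos [538.05  13.16 136.31] F [-1.63  0.36  7.73] op 0.276
LIN [-0.1  0.  -6.7] ROT [ 0.02 -0.03  0.03]
t 14.65 pos [538.02  13.16 136.29] F [-2.02  0.78  7.82] op 0.274
LIN [-0.   0.1 -6.7] ROT [ 0.02 -0.02  0.02]
```

View pics/w7.png

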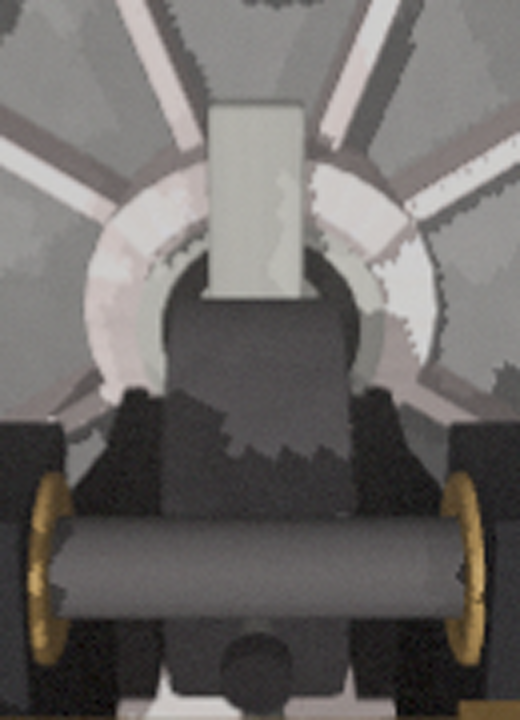

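Emit:
play_rows --fingers '[255,255,255,255,255,255]' --linear '[[0,0,-2],[0,0,-4],[0,0,-6],[0,0,-7.3],[0,0,-7.3],[0,0,-7.3]]' --rot '[[0,0,0],[0,0,0],[0,0,0],[0,0,0],[0,0,0],[0,0,0]]'

```text
time_s: 15.25
position: [0.538, 0.0132, 0.1425]
tcp_rot: [[0.925, 0.38, 0.0], [0.38, -0.925, -0.0], [0.0, 0.0, -1.0]]
force: [0.9, 0.1, -1.0]
opening: 0.272
```

```bash
python3 - <<'E'
from h import *
goto([.538,.0131,.143],-67.7)
E
```

```text
t 15.25 pos [537.96  13.16 142.54] F [ 0.95  0.14 -1.02] op 0.272
LIN [ 0.   0.1 -0.5] ROT [ 0.   -0.    0.02]
```

Emit:
play_rows --fingers '[255,255]' --linear '[[0,0,-0.2],[0,0,-0.2]]' --rot '[[0,0,0],[0,0,0]]'

```text
time_s: 15.45
position: [0.5379, 0.0131, 0.1428]
tcp_rot: [[0.925, 0.38, -0.0], [0.38, -0.925, -0.0], [-0.0, -0.0, -1.0]]
force: [0.6, -0.3, -0.7]
opening: 0.274
```

```bash
python3 - <<'E'
from h import *
goto([.538,.0131,.143],-67.7)
E
```

```text
t 15.45 pos [537.95  13.14 142.77] F [ 0.6  -0.29 -0.69] op 0.274
LIN [ 0.   0.1 -0.2] ROT [-0.    0.    0.02]
```

Emit:
play_rows --fingers '[255,255]' --linear '[[0,0,-0.2],[0,0,-0.2]]' --rot '[[0,0,0],[0,0,0]]'

```text
time_s: 15.65
position: [0.5379, 0.0131, 0.143]
tcp_rot: [[0.925, 0.38, -0.0], [0.38, -0.925, -0.0], [-0.0, 0.0, -1.0]]
force: [-0.1, 0.5, -1.0]
opening: 0.275
```

```bash
python3 - <<'E'
from h import *
goto([.538,.0131,.143],-67.7)
E
```

```text
t 15.65 pos [537.94  13.15 143.04] F [-0.07  0.54 -1.02] op 0.275
LIN [0.  0.1 0. ] ROT [0.   0.   0.02]
```

Emit:
play_rows --fingers '[255,255]' --linear '[[0,0,-0.2],[0,0,-0.2]]' --rot '[[0,0,0],[0,0,0]]'

```text
time_s: 15.85
position: [0.5379, 0.0132, 0.1433]
tcp_rot: [[0.925, 0.38, -0.0], [0.38, -0.925, -0.0], [-0.0, -0.0, -1.0]]
force: [1.0, 0.9, -0.2]
opening: 0.274
```

```bash
python3 - <<'E'
from h import *
goto([.538,.0131,.143],-67.7)
E
```

```text
t 15.85 pos [537.92  13.15 143.25] F [ 1.    0.94 -0.17] op 0.274
LIN [0.1 0.1 0.3] ROT [-0.    0.    0.02]
```

Emit:
play_rows --fingers '[255,255]' --linear '[[0,0,-0.2],[0,0,-0.2]]' --rot '[[0,0,0],[0,0,0]]'

```text
time_s: 16.05
position: [0.5379, 0.0132, 0.1434]
tcp_rot: [[0.925, 0.38, -0.0], [0.38, -0.925, -0.0], [-0.0, -0.0, -1.0]]
force: [-0.1, -0.4, -0.9]
opening: 0.277
```

```bash
python3 - <<'E'
from h import *
goto([.538,.0131,.143],-67.7)
E
```

```text
t 16.05 pos [537.93  13.16 143.45] F [-0.06 -0.42 -0.88] op 0.277
LIN [0.  0.1 0.4] ROT [-0.    0.    0.02]
```

Emit:
play_rows --fingers '[255,255]' --linear '[[0,0,-0.2],[0,0,-0.2]]' --rot '[[0,0,0],[0,0,0]]'

```text
time_s: 16.25
position: [0.5378, 0.0132, 0.1435]
tcp_rot: [[0.925, 0.38, -0.0], [0.38, -0.925, 0.0], [-0.0, -0.0, -1.0]]
force: [0.6, -0.0, -1.3]
opening: 0.275
```

```bash
python3 - <<'E'
from h import *
goto([.538,.0131,.143],-67.7)
E
```

```text
t 16.25 pos [537.76  13.19 143.51] F [ 0.56 -0.02 -1.33] op 0.275
LIN [0.2 0.2 0.5] ROT [-0.01  0.02  0.02]
```

Emit:
play_rows --fingers '[255,255]' --linear '[[0,0,-0.2],[0,0,-0.2]]' --rot '[[0,0,0],[0,0,0]]'

```text
time_s: 16.45
position: [0.5374, 0.0133, 0.1435]
tcp_rot: [[0.925, 0.38, -0.001], [0.38, -0.925, 0.0], [-0.001, -0.001, -1.0]]
force: [0.4, -0.1, -2.1]
opening: 0.273
```

```bash
python3 - <<'E'
from h import *
goto([.538,.0131,.143],-67.7)
E
```

```text
t 16.45 pos [537.38  13.25 143.55] F [ 0.44 -0.05 -2.13] op 0.273
LIN [0.5 0.4 0.5] ROT [-0.04  0.07  0.03]
```

Contact is clear on the way up as well: the tool stays at z = 143.52 mm as the pin force drops away. The pin sinks 143.52 − 136.30 = 7.2 mm, so the bearing lies about 10.8 mm below the face. The 11 mm ring would stand proud, so the 8 mm ring (ring_mid) is the one. Now I'll put the gauge back.

```bash
python3 - <<'E'
from h import *
goto([.4538,-.2896,.20],-65.8)
E
```

```text
t 16.45 pos [537.38  13.25 143.55] F [ 0.44 -0.05 -2.13] op 0.273
LIN [-192.4  248.4  -56.4] ROT [-0.04  0.07 -1.87]
```

Emit:
play_rows --fingers '[255,255,255,255,255,255,255,255,255,255,255,255,255,255,255,255]' --linear '[[0,0,-15],[0,0,-40],[0,0,-56],[-15,20,-56],[-40,50,-56],[-65,82,-56],[-90,115,-56],[-115,148,-56],[-140,180,-56],[-162,209,-56],[-180,232,-56],[-189,244,-56],[-192.4,248.4,-56.4],[-192.4,248.4,-56.4],[-192.4,248.4,-56.4],[-192.4,248.4,-56.4]]' --rot '[[0,0,0],[0,0,0],[0,0,0],[0,0,-1.9],[0,0,-1.9],[0,0,-1.9],[0,0,-1.9],[0,0,-1.9],[0,0,-1.9],[0,0,-1.9],[0,0,-1.9],[0,0,-1.9],[0,0,-1.9],[0,0,-1.9],[0,0,-1.9],[0,0,-1.9]]'

```text
time_s: 18.05
position: [0.4545, -0.2881, 0.2002]
tcp_rot: [[0.911, 0.412, -0.0], [0.412, -0.911, 0.001], [0.0, -0.001, -1.0]]
force: [-0.4, 0.0, -3.4]
opening: 0.274
```

```bash
python3 - <<'E'
from h import *
goto([.4538,-.2896,.0885],-65.8)
im=capture("wrist");crop(im,150,120,220,180,3,"pics/w8.png")
E
```

```text
t 18.05 pos [ 454.51 -288.1   200.19] F [-0.38  0.05 -3.37] op 0.274
LIN [ -1.3   1.2 111.7] ROT [-0.06 -0.    0.12]
```

View pics/w8.png

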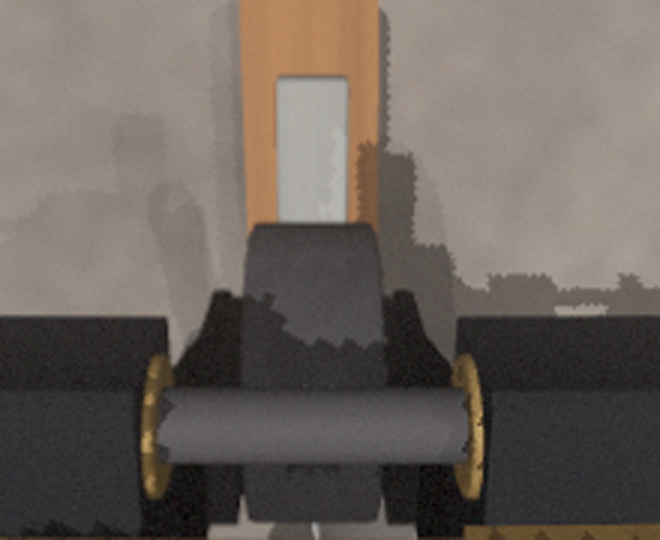

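The gauge has not slipped in the grip: the bar sits at the same pixels, 277–348, top at 76. Lowering it onto the stand.

Emit:
play_rows --fingers '[255,255,255,255,255,255,255,255]' --linear '[[-1.2,1,25],[-1.2,1,50],[-1.2,1,75],[-1.2,1,95],[-1.2,1,107],[-1.2,1,112],[-1.2,1,112],[-1.2,1,112]]' --rot '[[0,0,0],[0,0,0],[0,0,0],[0,0,0],[0,0,0],[0,0,0],[0,0,0],[0,0,0]]'

```text
time_s: 18.9
position: [0.4542, -0.2915, 0.089]
tcp_rot: [[0.912, 0.411, 0.001], [0.411, -0.912, -0.001], [0.001, 0.002, -1.0]]
force: [-0.6, 0.8, -2.1]
opening: 0.275
```

Emit:
play_rows --fingers '[255,255,255,255,255,255]' --linear '[[0,0,1],[0,0,2],[0,0,2.8],[0,0,3.3],[0,0,3.3],[0,0,3.3]]' --rot '[[0,0,0],[0,0,0],[0,0,0],[0,0,0],[0,0,0],[0,0,0]]'

```text
time_s: 19.5
position: [0.4536, -0.2911, 0.085]
tcp_rot: [[0.912, 0.41, -0.0], [0.41, -0.912, 0.0], [-0.0, -0.0, -1.0]]
force: [-0.3, -0.3, -3.0]
opening: 0.274
```

```bash
python3 - <<'E'
from h import *
goto([.4538,-.2896,.0845],-65.8)
E
```

```text
t 19.5 pos [ 453.58 -291.1    84.96] F [-0.31 -0.33 -3.04] op 0.274
LIN [ 0.8 -1.3  0.5] ROT [-0.    0.    0.02]
```

Emit:
play_rows --fingers '[255,255,255,255,255]' --linear '[[0.5,-1.3,0],[0.5,-1.3,0.3],[0.5,-1.3,0.6],[0.5,-1.3,0.9],[0.5,-1.3,0.9]]' --rot '[[0,0,0],[0,0,0],[0,0,0],[0,0,0],[0,0,0]]'

```text
time_s: 20.0
position: [0.4535, -0.2896, 0.0845]
tcp_rot: [[0.912, 0.41, 0.0], [0.41, -0.912, 0.0], [0.0, -0.0, -1.0]]
force: [-0.5, 1.1, 3.4]
opening: 0.276
```

```bash
python3 - <<'E'
from h import *
goto([.4536,-.2900,.0845],-65.8)
E
```

```text
t 20.0 pos [ 453.51 -289.59   84.46] F [-0.46  1.09  3.37] op 0.276
LIN [-0.1  0.4 -0. ] ROT [-0.01 -0.    0.02]
```

Seated on the stand at the same height as before (84.46 mm). Releasing.

Emit:
play_rows --fingers '[150,100,0,0,0,0,0,0,0]' --linear '[[0,0,-0.5],[0,0,-0.5],[0,0,-0.5],[0,0,-0.5],[0,0,-0.5],[0,0,-0.5],[0,0,-0.5],[0,0,-0.5],[0,0,-0.5]]' --rot '[[0,0,0],[0,0,0],[0,0,0],[0,0,0],[0,0,0],[0,0,0],[0,0,0],[0,0,0],[0,0,0]]'

```text
time_s: 20.9
position: [0.4535, -0.2897, 0.0846]
tcp_rot: [[0.912, 0.41, 0.0], [0.41, -0.912, -0.0], [0.0, 0.0, -1.0]]
force: [0.4, 0.1, 0.3]
opening: 0.965
```

Emit:
play_rows --fingers '[0,0,0,0,0,0]' --linear '[[0,0,-15],[0,0,-40],[0,0,-80],[0,0,-120],[0,0,-140],[0,0,-140]]' --rot '[[0,0,0],[0,0,0],[0,0,0],[0,0,0],[0,0,0],[0,0,0]]'

```text
time_s: 21.5
position: [0.4552, -0.2913, 0.228]
tcp_rot: [[0.912, 0.41, 0.006], [0.41, -0.912, -0.006], [0.003, 0.008, -1.0]]
force: [0.2, -0.0, -0.3]
opening: 1.001
```

```bash
python3 - <<'E'
from h import *
goto([.40,.27,.23],-65)
im=capture("top");crop(im,345,155,100,95,4,"pics/t9.png")
im=capture("scene");crop(im,150,130,65,70,6,"pics/s9.png")
a=cv2.imread("pics/t9.png");b=cv2.imread("pics/s9.png");b=cv2.copyMakeBorder(b,0,max(0,a.shape[0]-b.shape[0]),0,0,cv2.BORDER_CONSTANT);a=cv2.copyMakeBorder(a,0,b.shape[0]-a.shape[0],0,0,cv2.BORDER_CONSTANT);cv2.imwrite("pics/c9.png",np.hstack([a,b]))
E
```

```text
t 21.5 pos [ 455.24 -291.26  228.03] F [ 0.19 -0.04 -0.32] op 1.001
LIN [ 180.  -534.5   -5.5] ROT [ 0.43 -0.17 -0.77]
```

View pics/c9.png

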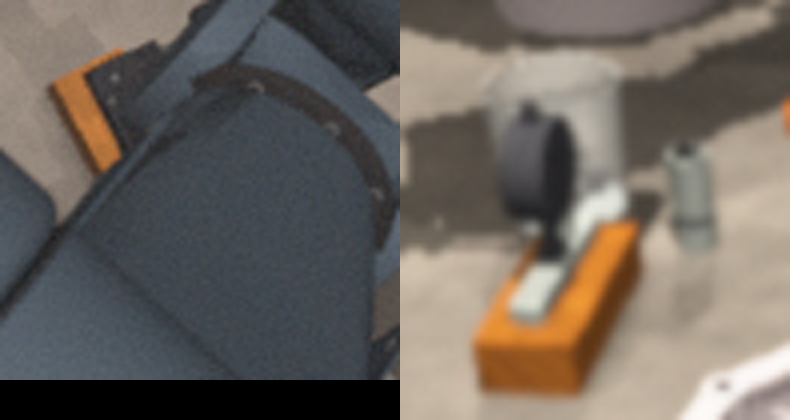

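The gauge is back upright on the stand. Next, decide which ring is which from the first scene picture, by comparing silhouettes with rendered models.

```bash
python3 - <<'E'
from h import *
from scipy.optimize import minimize
s=np.load("pics/scene0.npy").astype(float).mean(2);t=np.load("pics/top0.npy").astype(float).mean(2)
cs=get_calibration("scene");ct=get_calibration("top")
a=np.linspace(0,2*np.pi,120,endpoint=False)
S=8
def render(c,x,y,h,box):
    x0,y0,w,hh=box;m=np.zeros((hh*S,w*S),np.uint8)
    circ=lambda r,z:((proj(c,np.c_[x+r*np.cos(a),y+r*np.sin(a),np.full(120,z)])-[x0,y0]+.5)*S)
    o=np.vstack([circ(.026,.003),circ(.026,.003+h)]).astype(np.float32)
    cv2.fillPoly(m,[cv2.convexHull(o).astype(np.int32)],255)
    i1=np.zeros_like(m);i2=np.zeros_like(m)
    cv2.fillPoly(i1,[circ(.0195,.003).astype(np.int32)],255);cv2.fillPoly(i2,[circ(.0195,.003+h).astype(np.int32)],255)
    m[(i1>0)&(i2>0)]=0
    return cv2.GaussianBlur(cv2.resize(m,(w,hh),interpolation=cv2.INTER_AREA).astype(float)/255,(0,0),.7)
def cost(v,h):
    e=0
    for c,im in((cs,s),):
        u=proj(c,[[x0_,y0_,.006]])[0];b=(int(u[0])-18,int(u[1])-14,36,28)
        P=im[b[1]:b[1]+b[3],b[0]:b[0]+b[2]];m=render(c,v[0],v[1],h,b)
        A=np.c_[m.ravel(),np.ones(m.size)];r=np.linalg.lstsq(A,P.ravel(),rcond=None)
        e+=((A@r[0]-P.ravel())**2).mean()
    return e
for n,(x0_,y0_) in {"far":(.5985,.291),"middle":(.4932,.3032),"near":(.3953,.3091)}.items():
    for h in(.005,.008,.011):
        r=min((minimize(lambda v:cost(v,h),[x0_+dx,y0_+dy],method='Nelder-Mead',options=dict(initial_simplex=[[x0_+dx,y0_+dy],[x0_+dx+.002,y0_+dy],[x0_+dx,y0_+dy+.002]],xatol=1e-4,fatol=.01,maxiter=80)) for dx in(-.002,.002) for dy in (-.002,.002)),key=lambda r:r.fun)
        print(n,h,r.x.round(4),round(r.fun,2))
E
```

```text
far 0.005 [0.5943 0.2901] 219.59
far 0.008 [0.5961 0.2907] 196.57
far 0.011 [0.5978 0.2912] 289.98
middle 0.005 [0.4941 0.3051] 193.04
middle 0.008 [0.4959 0.3055] 335.95
middle 0.011 [0.4973 0.3058] 568.99
near 0.005 [0.393  0.3097] 1486.27
near 0.008 [0.3951 0.3101] 1558.73
near 0.011 [0.3971 0.3104] 1707.0
```

Emit:
play_rows --fingers '[0,0,0,0,0,0,0,0,0,0,0,0,0,0,0,0]' --linear '[[207,-522,-6],[207,-522,-6],[207,-522,-6],[207,-522,-6],[207,-522,-6],[207,-522,-6],[207,-522,-6],[207,-522,-6],[207,-522,-6],[207,-522,-6],[207,-522,-6],[207,-522,-6],[207,-522,-6],[207,-522,-6],[207,-522,-6],[207,-522,-6]]' --rot '[[0.4,-0.2,1.9],[0.4,-0.2,1.9],[0.4,-0.2,1.9],[0.4,-0.2,1.9],[0.4,-0.2,1.9],[0.4,-0.2,1.9],[0.4,-0.2,1.9],[0.4,-0.2,1.9],[0.4,-0.2,1.9],[0.4,-0.2,1.9],[0.4,-0.2,1.9],[0.4,-0.2,1.9],[0.4,-0.2,1.9],[0.4,-0.2,1.9],[0.4,-0.2,1.9],[0.4,-0.2,1.9]]'

```text
time_s: 23.2
position: [0.4283, 0.2696, 0.2303]
tcp_rot: [[0.926, 0.377, -0.007], [0.377, -0.926, 0.004], [-0.005, -0.007, -1.0]]
force: [-0.2, 0.5, -0.8]
opening: 1.001
```

```bash
python3 - <<'E'
from h import *
import pickle
goto([.40,.27,.23],-67.7)
c=get_calibration("wrist");im=capture("wrist");np.save("pics/w10.npy",im);pickle.dump(c,open("pics/w10.pkl","wb"))
crop(im,0,0,512,384,1.5,"pics/w10.png")
E
```

```text
t 23.2 pos [428.32 269.64 230.32] F [-0.23  0.54 -0.84] op 1.001
LIN [-26.1 -11.    0.5] ROT [-0.38  0.26 -0.13]
```

View pics/w10.png

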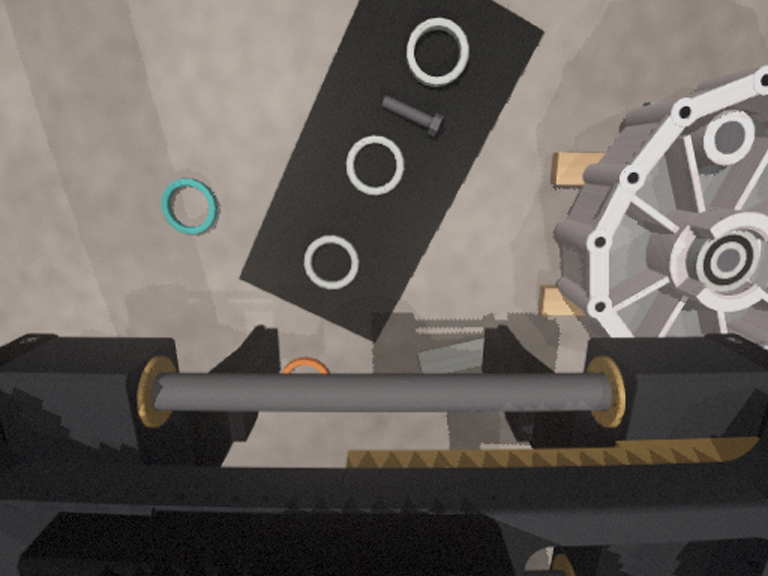

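```bash
cat > fit.py <<'E'
from h import *
import pickle
from scipy.optimize import minimize
a=np.linspace(0,2*np.pi,120,endpoint=False);S=8
def cost(c,im,v,h,ctr,mg):
    circ=lambda r,z:proj(c,np.c_[v[0]+r*np.cos(a),v[1]+r*np.sin(a),np.full(120,z)])
    q=proj(c,np.c_[ctr[0]+.026*np.cos(a),ctr[1]+.026*np.sin(a),np.full(120,.008)])
    x0,y0=np.floor(q.min(0)).astype(int)-mg;x1,y1=np.ceil(q.max(0)).astype(int)+mg
    y0=max(y0,0);x0=max(x0,0);w,hh=x1-x0,y1-y0
    def fill(p,hull=False):
        m=np.zeros((hh*S,w*S),np.uint8);p=((p-[x0,y0]+.5)*S).astype(np.float32)
        if hull:p=cv2.convexHull(p)
        cv2.fillPoly(m,[p.reshape(-1,1,2).astype(np.int32)],1);return m>0
    ot,ob=circ(.026,.003+h),circ(.026,.003);it,ib=circ(.0195,.003+h),circ(.0195,.003)
    OT,H,IT,IB=fill(ot),fill(np.vstack([ot,ob]),True),fill(it),fill(ib)
    L=[OT&~IT,H&~OT,IT&~IB]
    G=[cv2.GaussianBlur(cv2.resize(l.astype(np.float32),(w,hh),interpolation=cv2.INTER_AREA),(0,0),sig) .ravel() for l in L]
    A=np.stack(G+[np.ones(w*hh)],1);P=im[y0:y1,x0:x1].ravel()
    r=np.linalg.lstsq(A,P,rcond=None)[0]
    return ((A@r-P)**2).mean(),r
sig=.6
def fit(c,im,ctr,mg=3,hs=(.005,.008,.011)):
    for h in hs:
        best=None
        for dx in(-.002,.002):
          for dy in(-.002,.002):
            x=np.array(ctr)+[dx,dy]
            r=minimize(lambda v:cost(c,im,v,h,ctr,mg)[0],x,method='Nelder-Mead',options=dict(initial_simplex=[x,x+[.003,0],x+[0,.003]],xatol=5e-5,fatol=.01,maxiter=90))
            if best is None or r.fun<best.fun:best=r
        print("  h",h,best.x.round(4),round(best.fun,2),cost(c,im,best.x,h,ctr,mg)[1].round(0))
C={"far":(.5985,.291),"middle":(.4932,.3042),"near":(.3953,.3091)}
E
python3 - <<'E'
from fit import *
s=np.load("pics/scene0.npy").astype(float).mean(2);cs=get_calibration("scene")
w=np.load("pics/w10.npy").astype(float).mean(2);cw=pickle.load(open("pics/w10.pkl","rb"))
for n,ctr in C.items():
    print(n,"scene");fit(cs,s,ctr)
    print(n,"wrist");fit(cw,w,ctr)
E
```

```text
far scene
  h 0.005 [0.5947 0.2902] 241.61 [172. 128. 149.  41.]
  h 0.008 [0.5969 0.2908] 124.9 [176. 107. 127.  36.]
  h 0.011 [0.5994 0.2916] 141.74 [180.  91. 112.  32.]
far wrist
  h 0.005 [0.6012 0.2907] 92.74 [160.  -2.  22.  42.]
  h 0.008 [0.6004 0.2907] 105.48 [159. -12.  31.  42.]
  h 0.011 [0.5996 0.2909] 163.45 [157. -19.  34.  41.]
middle scene
  h 0.005 [0.4949 0.3053] 85.59 [180. 102. 143.  34.]
  h 0.008 [0.4989 0.3061] 185.95 [193.  42.  76.  34.]
  h 0.011 [0.5029 0.3071] 252.41 [199.  14.  41.  36.]
middle wrist
  h 0.005 [0.4949 0.3045] 109.83 [147.   0. 192.  49.]
  h 0.008 [0.4949 0.3045] 172.5 [143.  -0. 191.  48.]
  h 0.011 [0.495  0.3044] 253.47 [139.   0. 188.  48.]
near scene
  h 0.005 [0.3936 0.3097] 395.11 [163. 115. 132.  41.]
  h 0.008 [0.3973 0.3104] 427.58 [173.  76.  97.  38.]
  h 0.011 [0.4019 0.3113] 542.33 [184.  39.  60.  39.]
near wrist
  h 0.005 [0.3965 0.3097] 38.1 [144.  -7.  49.  52.]
  h 0.008 [0.3973 0.3095] 66.3 [143. -24.  42.  52.]
  h 0.011 [0.3981 0.3094] 123.05 [141. -30.  39.  52.]
```

```bash
python3 - <<'E'
from h import *
goto([.46,.165,.18],0,R=down(-90)@Ro.from_euler('x',40,degrees=True).as_matrix())
E
```

```text
t 23.25 pos [428.42 269.84 230.48] F [-0.16 -0.11  0.03] op 1.003
LIN [-10.1 109.3  49.8] ROT [39.15  8.03 21.16]
```

Emit:
play_rows --fingers '[0,0,0,0,0,0,0,0,0]' --linear '[[-2,20,8],[-4,40,18],[-6,60,27],[-8,80,36],[-10,100,45],[-10,109,50],[-10,109,50],[-10,109,50],[-10,109,50]]' --rot '[[39.2,8,21.2],[39.2,8,21.2],[39.2,8,21.2],[39.2,8,21.2],[39.2,8,21.2],[39.2,8,21.2],[39.2,8,21.2],[39.2,8,21.2],[39.2,8,21.2]]'

```text
time_s: 24.15
position: [0.4597, 0.1676, 0.1805]
tcp_rot: [[1.0, 0.003, -0.002], [0.004, -0.766, 0.643], [0.001, -0.643, -0.766]]
force: [-0.1, -0.1, 0.5]
opening: 1.003
```

```bash
cat >> fit.py <<'E'
E
python3 - <<'E'
from fit import *
goto([.46,.165,.18],-90)
c=get_calibration("wrist");im=capture("wrist");np.save("pics/w11.npy",im);pickle.dump(c,open("pics/w11.pkl","wb"))
crop(im,0,0,512,384,1.5,"pics/w11.png")
for n,ctr in C.items():
    print(n,"wrist",proj(c,[[*ctr,.01]]));fit(c,im.astype(float).mean(2),ctr)
E
```

```text
t 24.15 pos [459.75 167.61 180.55] F [-0.1  -0.08  0.53] op 1.003
LIN [ 0.2  2.4 -1.3] ROT [-4.002e+01  3.000e-02  2.100e-01]
far wrist [[266.87608744  57.24167422]]
  h 0.005 [0.6007 0.2953] 227.13 [147.  63.  58.  51.]
  h 0.008 [0.6001 0.2931] 88.21 [152.  60.  63.  46.]
  h 0.011 [0.5995 0.2909] 153.8 [153.  46.  59.  43.]
middle wrist [[257.90356124 141.52496934]]
  h 0.005 [0.4947 0.3043] 66.29 [146.  10.  46.  52.]
  h 0.008 [0.4951 0.3019] 149.2 [144.   0.  33.  52.]
  h 0.011 [0.4955 0.2995] 265.68 [140.  -4.  28.  52.]
near wrist [[254.72507783 208.32865775]]
  h 0.005 [0.3955 0.3118] 44.55 [140.  58.  66.  52.]
  h 0.008 [0.3968 0.3093] 82.94 [142.  37.  54.  50.]
  h 0.011 [0.3985 0.3067] 197.8 [141.  19.  39.  51.]
```

View pics/w11.png

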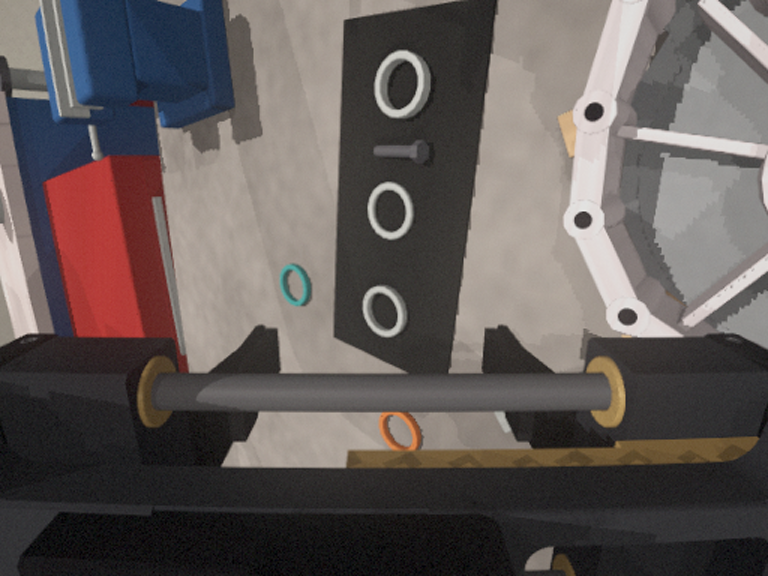

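```bash
python3 - <<'E'
from fit import *
c=pickle.load(open("pics/w11.pkl","rb"));im=np.load("pics/w11.npy")
fits=[crop(im,230,y,60,60,6,f"pics/k{i}.png") for i,y in enumerate((28,112,178))]
cv2.imwrite("pics/k.png",np.hstack([cv2.resize(cv2.imread(f"pics/k{i}.png"),(260,260)) for i in range(3)]))
for n,ctr in C.items():
    print(n);fit(c,im.astype(float).mean(2),ctr,hs=(.0035,.0065,.0095))
E
```

```text
far
  h 0.0035 [0.6011 0.2964] 317.72 [145.  70.  56.  53.]
  h 0.0065 [0.6004 0.2942] 145.45 [149.  62.  61.  48.]
  h 0.0095 [0.5998 0.2921] 88.36 [153.  56.  63.  44.]
middle
  h 0.0035 [0.4944 0.3056] 40.62 [146.  31.  66.  52.]
  h 0.0065 [0.4949 0.3031] 103.88 [145.   2.  36.  52.]
  h 0.0095 [0.4952 0.3006] 203.11 [142.  -4.  28.  52.]
near
  h 0.0035 [0.3949 0.3129] 79.51 [139.  66.  70.  54.]
  h 0.0065 [0.3962 0.3106] 44.38 [142.  49.  61.  51.]
  h 0.0095 [0.3976 0.3081] 143.03 [142.  27.  47.  50.]
```

View pics/k.png

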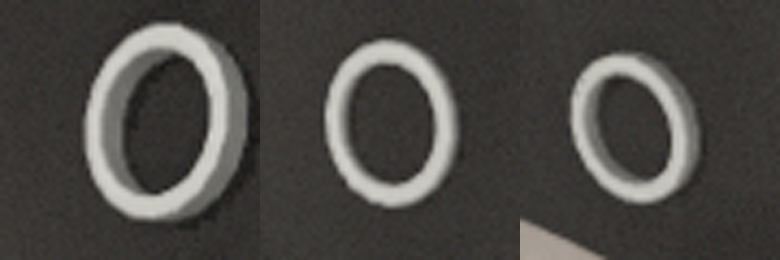

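Enlarged from the side, the fitted thicknesses are about 9, 3.3 and 6 mm for far, middle and near, all biased low alike. So far (401,85) is the thick ring, middle (390,210) the thin one and near (384,310) the mid. I'm taking the near steel ring: it is on the mat, and neither orange nor turquoise.

```bash
python3 - <<'E'
from h import *
goto([.3967,.3097,.12],-90)
goto([.3967,.3097,.05],-90)
E
```

```text
t 24.2 pos [459.69 167.9  180.61] F [ 0.02 -0.39 -0.26] op 0.996
LIN [-62.4 -69.9 137.7] ROT [-4.001e+01  3.000e-02  2.600e-01]
t 24.2 pos [459.69 167.9  180.61] F [ 0.02 -0.39 -0.26] op 0.996
LIN [-62.5 -24.9 191.3] ROT [-4.001e+01  3.000e-02  2.600e-01]
```

```bash
python3 - <<'E'
from h import *
goto([.362,.3097,.10],-90)
E
```

```text
t 24.2 pos [459.69 167.9  180.61] F [ 0.02 -0.39 -0.26] op 0.996
LIN [-97.2 -57.2 153.1] ROT [-4.001e+01  3.000e-02  2.600e-01]
```

Emit:
play_rows --fingers '[0,0,0,0,0,0,0,0]' --linear '[[-20,-11,30],[-40,-22,60],[-60,-34,92],[-80,-46,125],[-94,-55,148],[-97,-57,153],[-97,-57,153],[-97,-57,153]]' --rot '[[-40,0,0.3],[-40,0,0.3],[-40,0,0.3],[-40,0,0.3],[-40,0,0.3],[-40,0,0.3],[-40,0,0.3],[-40,0,0.3]]'

```text
time_s: 25.0
position: [0.3608, 0.3116, 0.1]
tcp_rot: [[1.0, 0.004, -0.001], [0.004, -1.0, 0.002], [-0.001, -0.002, -1.0]]
force: [0.1, 0.3, 0.6]
opening: 0.998
```

```bash
python3 - <<'E'
from fit import *
goto([.3967,.3097,.05],-90)
c=get_calibration("wrist");im=capture("wrist");np.save("pics/w12.npy",im);pickle.dump(c,open("pics/w12.pkl","wb"))
crop(im,0,0,512,384,1.5,"pics/w12.png")
fit(c,im.astype(float).mean(2),C["near"])
E
```

```text
t 25.0 pos [360.79 311.61 100.  ] F [0.14 0.34 0.63] op 0.998
LIN [36.   2.1 50. ] ROT [-0.09  0.07  0.25]
  h 0.005 [0.3966 0.3094] 41.81 [150. -72.  34.  58.]
  h 0.008 [0.397  0.3094] 114.18 [ 147. -123.   52.   57.]
  h 0.011 [0.3973 0.3095] 288.83 [ 142. -125.   65.   57.]
```

View pics/w12.png

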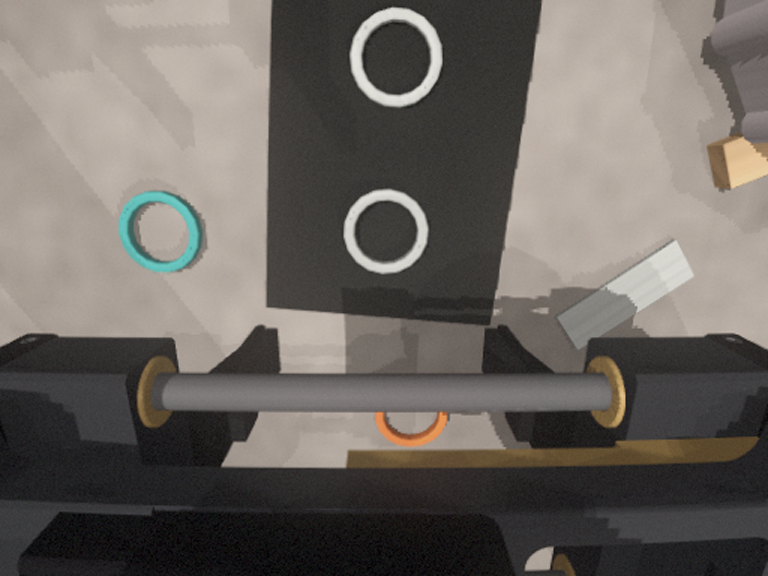

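The near ring is at (386,231), world (0.3968, 0.3094). Moving over it and down.

Emit:
play_rows --fingers '[0,0,0,0,0,0]' --linear '[[20,1,15],[36,2.3,35],[36,2.3,60],[36,2.3,75],[36,2.3,75],[36,2.3,75]]' --rot '[[0,0,0.2],[0,0,0.2],[0,0,0.2],[0,0,0.2],[0,0,0.2],[0,0,0.2]]'

```text
time_s: 25.65
position: [0.3989, 0.306, 0.0249]
tcp_rot: [[1.0, -0.008, -0.002], [-0.008, -1.0, 0.001], [-0.002, -0.001, -1.0]]
force: [0.9, 1.1, 1.1]
opening: 0.996
```

```bash
python3 - <<'E'
from h import *
goto([.3968,.3094,.0055],-90)
E
```

```text
t 25.65 pos [398.91 305.96  24.89] F [0.85 1.14 1.11] op 0.996
LIN [-2.1 -3.4 19.4] ROT [-0.07  0.12 -0.43]
```

Emit:
play_rows --fingers '[0,0,0]' --linear '[[0,0,5],[0,0,8],[0,0,8]]' --rot '[[0,0,0],[0,0,0],[0,0,0]]'

```text
time_s: 25.95
position: [0.3986, 0.3065, 0.0166]
tcp_rot: [[1.0, -0.006, -0.002], [-0.006, -1.0, 0.001], [-0.002, -0.001, -1.0]]
force: [-0.4, -0.4, 0.3]
opening: 1.0
```

```bash
python3 - <<'E'
from h import *
goto([.3968,.3094,.0055],-90)
E
```

```text
t 25.95 pos [398.56 306.5   16.6 ] F [-0.39 -0.43  0.35] op 1.0
LIN [-1.8 -2.9 11.1] ROT [-0.07  0.11 -0.36]
```

Emit:
play_rows --fingers '[0,0,0,0,0]' --linear '[[-1.5,-2.5,3],[-1.5,-2.5,7],[-1.5,-2.5,10],[-1.5,-2.5,10.8],[-1.5,-2.5,10.8]]' --rot '[[0,0.1,-0.3],[0,0.1,-0.3],[0,0.1,-0.3],[0,0.1,-0.3],[0,0.1,-0.3]]'

```text
time_s: 26.45
position: [0.3968, 0.3089, 0.0053]
tcp_rot: [[1.0, -0.001, -0.001], [-0.001, -1.0, 0.001], [-0.001, -0.001, -1.0]]
force: [-0.2, -0.0, 0.6]
opening: 0.998
```

```bash
python3 - <<'E'
from h import *
goto([.3968,.3094,.0055],-90)
im=capture("wrist");crop(im,130,120,260,180,3,"pics/w13.png")
E
```

```text
t 26.45 pos [396.8  308.94   5.29] F [-0.17 -0.03  0.57] op 0.998
LIN [-0.  -0.5 -0.2] ROT [-0.04  0.06 -0.06]
```

View pics/w13.png

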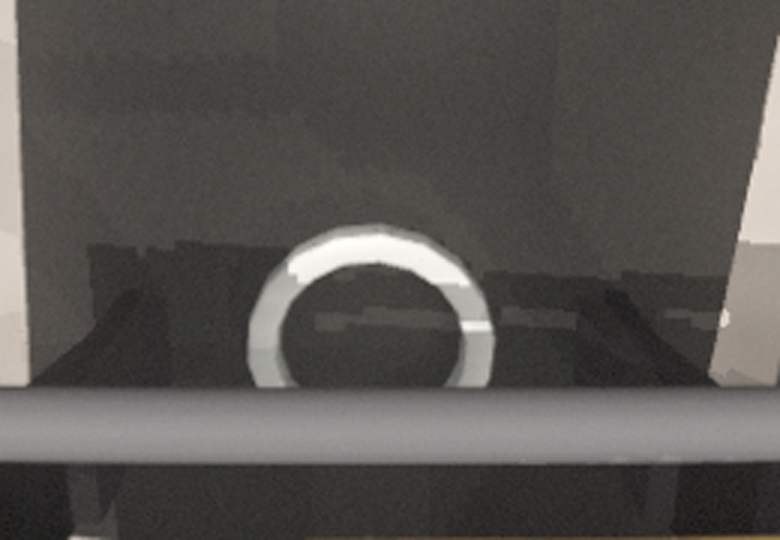

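The ring lies between the fingers. Closing.

Emit:
play_rows --fingers '[255,255,255,255,255,255,255,255]' --linear '[[0,0,0],[0,0,0],[0,0,0],[0,0,0],[0,0,0],[0,0,0],[0,0,0],[0,0,0]]' --rot '[[0,0,0],[0,0,0],[0,0,0],[0,0,0],[0,0,0],[0,0,0],[0,0,0],[0,0,0]]'

```text
time_s: 27.3
position: [0.397, 0.309, 0.0056]
tcp_rot: [[1.0, -0.001, -0.0], [-0.001, -1.0, 0.001], [-0.0, -0.001, -1.0]]
force: [0.1, 0.2, 0.1]
opening: 0.573
```

```bash
python3 - <<'E'
from h import *
goto([.3968,.3094,.0055],-90)
import pickle
c=get_calibration("wrist");im=capture("wrist");np.save("pics/w14.npy",im);pickle.dump(c,open("pics/w14.pkl","wb"))
crop(im,130,120,260,180,3,"pics/w14.png")
E
```

```text
t 27.3 pos [397.   308.99   5.62] F [0.13 0.17 0.13] op 0.573
LIN [-0.2 -0.4  0.1] ROT [-0.06  0.03 -0.07]
```

View pics/w14.png

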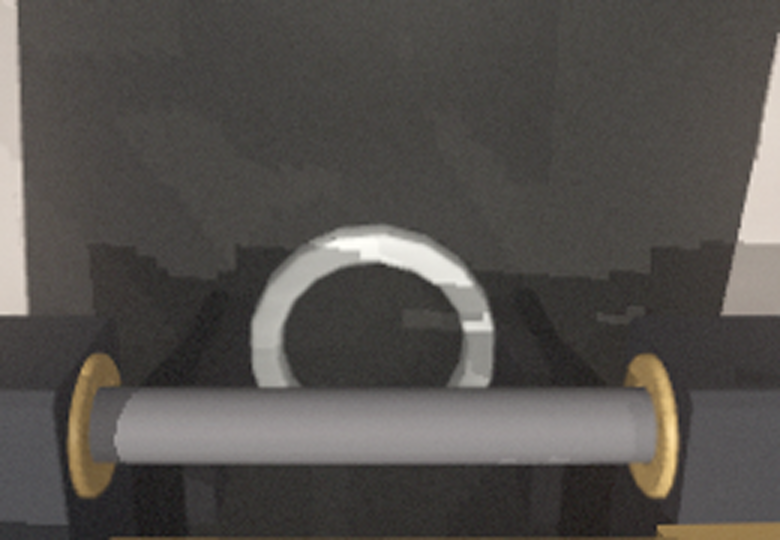

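Emit:
play_rows --fingers '[255,255,255,255,255,255,255]' --linear '[[0,0,-5],[0,0,-20],[0,0,-45],[0,0,-75],[0,0,-100],[0,0,-100],[0,0,-100]]' --rot '[[0,0,0],[0,0,0],[0,0,0],[0,0,0],[0,0,0],[0,0,0],[0,0,0]]'

```text
time_s: 28.05
position: [0.397, 0.3089, 0.106]
tcp_rot: [[1.0, -0.001, 0.0], [-0.001, -1.0, 0.001], [0.0, -0.001, -1.0]]
force: [-0.3, 0.5, -0.9]
opening: 0.571
```

```bash
python3 - <<'E'
from h import *
import pickle
goto([.5379,.0125,.125],-67.7)
c=get_calibration("wrist");im=capture("wrist");np.save("pics/w15.npy",im);pickle.dump(c,open("pics/w15.pkl","wb"))
crop(im,130,120,260,180,3,"pics/w15.png")
E
```

```text
t 28.05 pos [397.03 308.9  106.02] F [-0.32  0.49 -0.94] op 0.571
LIN [141.2 296.2 -19.3] ROT [ -0.08  -0.04 -22.36]
```

View pics/w15.png

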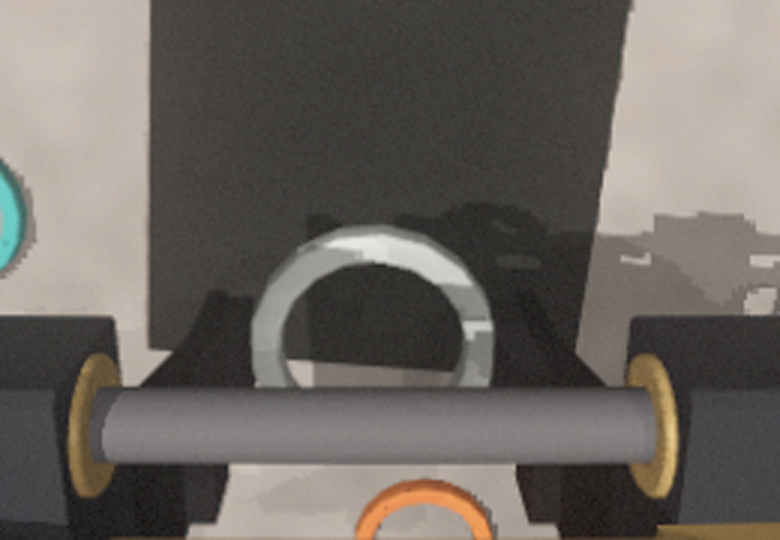

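```bash
python3 - <<'E'
from h import *
import pickle
c=pickle.load(open("pics/w15.pkl","rb"))
T=np.array([.39703,.3089,.106])
f=lambda u,v:(130+u/3-.33,120+v/3-.33)
for n,p in (("front bottom/outer",f(374,224)),("inner top",f(374,263))):
    for z in (.1034,.1114): print(n,z,(atz(c,p,z)-T)*1e3)
for p in (f(251,340),f(494,340),f(283,340),f(463,340)): print((atz(c,p,.1114)-T)*1e3)
E
```

```text
front bottom/outer 0.1034 [24.83066444 -0.07156386 -2.6       ]
front bottom/outer 0.1114 [27.27861675 -0.06160708  5.4       ]
inner top 0.1034 [16.22838123 -0.07248353 -2.6       ]
inner top 0.1114 [19.09209538 -0.0624823   5.4       ]
[ 2.20183203 25.3644678   5.4       ]
[  2.19595569 -24.86827794   5.4       ]
[ 2.21487144 18.73917505  5.4       ]
[  2.21015089 -18.45241422   5.4       ]
```

Emit:
play_rows --fingers '[255,255,255,255,255,255,255,255,255,255,255,255,255,255,255]' --linear '[[0,0,-20],[0,10,-45],[15,35,-54],[30,70,-54],[45,105,-54],[62,140,-54],[80,175,-54],[97,210,-54],[115,245,-54],[128,270,-54],[137,287,-54],[141.5,296,-54],[141.5,296,-54],[141.5,296,-54],[141.5,296,-54]]' --rot '[[0,0,0],[0,0,-3],[0,0,-8],[0,0,-14],[0,0,-19],[0,0,-22.3],[0,0,-22.3],[0,0,-22.3],[0,0,-22.3],[0,0,-22.3],[0,0,-22.3],[0,0,-22.3],[0,0,-22.3],[0,0,-22.3],[0,0,-22.3]]'

```text
time_s: 29.6
position: [0.5372, 0.014, 0.159]
tcp_rot: [[0.925, 0.38, -0.002], [0.38, -0.925, 0.002], [-0.001, -0.002, -1.0]]
force: [0.1, -0.4, -1.6]
opening: 0.578
```

```bash
python3 - <<'E'
from h import *
import pickle
goto([.5384,.0123,.115],-67.7)
c=get_calibration("wrist");im=capture("wrist");np.save("pics/w16.npy",im);pickle.dump(c,open("pics/w16.pkl","wb"))
crop(im,130,80,260,200,3,"pics/w16.png")
E
```

```text
t 29.6 pos [537.17  14.02 159.03] F [ 0.09 -0.35 -1.63] op 0.578
LIN [ 0.5  2.2 44. ] ROT [-0.12  0.07  0.02]
```

View pics/w16.png

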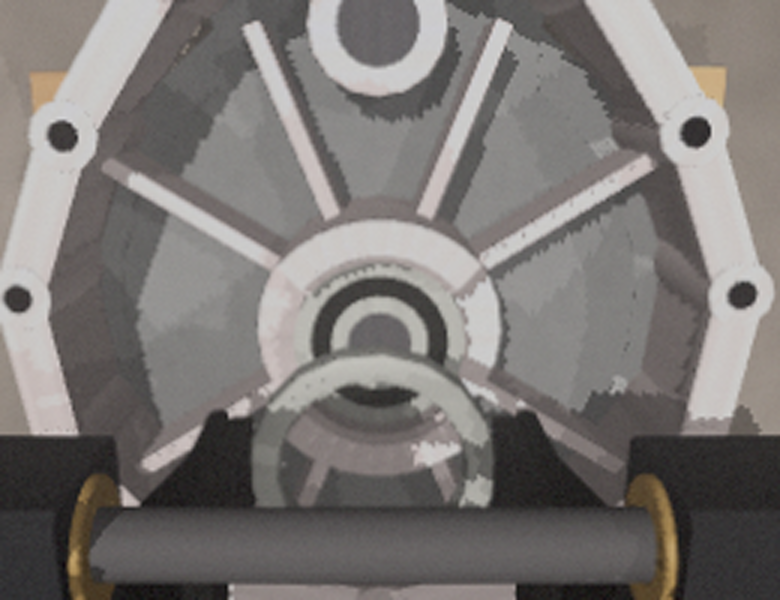

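Emit:
play_rows --fingers '[255,255,255,255,255,255]' --linear '[[0.5,1.8,20],[0.5,1.8,40],[0.5,1.8,55],[0.5,1.8,66],[0.5,1.8,66],[0.5,1.8,66]]' --rot '[[-0.1,0,0],[-0.1,0,0],[-0.1,0,0],[-0.1,0,0],[-0.1,0,0],[-0.1,0,0]]'

```text
time_s: 30.25
position: [0.5395, 0.0116, 0.0935]
tcp_rot: [[0.925, 0.379, 0.0], [0.379, -0.925, -0.001], [0.0, 0.001, -1.0]]
force: [-0.7, -0.5, -1.0]
opening: 0.575
```

```bash
python3 - <<'E'
from h import *
import pickle
goto([.5384,.0123,.0866],-67.7)
c=get_calibration("wrist");im=capture("wrist");np.save("pics/w17.npy",im);pickle.dump(c,open("pics/w17.pkl","wb"))
crop(im,180,140,160,120,4.5,"pics/w17.png")
E
```

```text
t 30.25 pos [539.47  11.62  93.45] F [-0.73 -0.45 -0.99] op 0.575
LIN [-0.7 -1.   6.8] ROT [ 0.04 -0.01 -0.03]
```

View pics/w17.png

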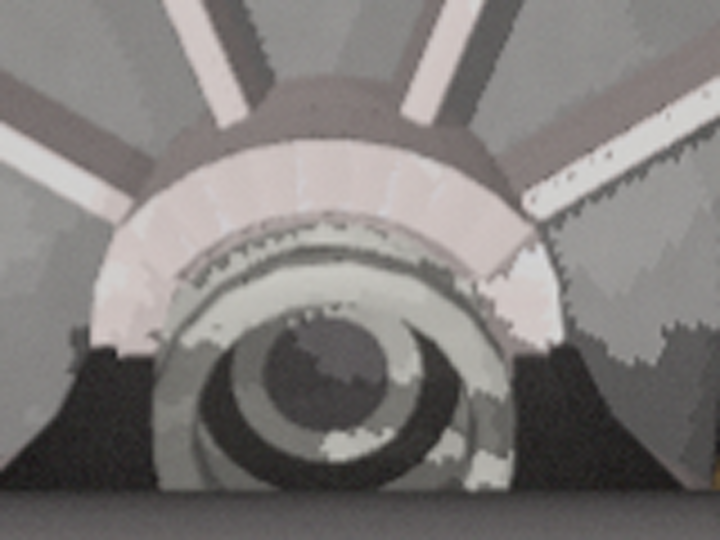

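```bash
python3 - <<'E'
from h import *
import pickle
c=pickle.load(open("pics/w17.pkl","rb"));s=bot.read_state();print(s['position'])
R=s['tcp_rot'];T=s['position']
f=lambda u,v:(180+u/4.5-.39,140+v/4.5-.39)
def tl(p,z): return R.T@(atz(c,p,z)-T)*1e3
print("face front outer",tl(f(326,140),.0838)-[40,0,0])
print("face arc inner(chamfer top r29.75)",tl(f(326,211),.0838)-[29.75,0,0])
print("ring bottom front",tl(f(334,247),T[2]-.0026)-[26,0,0])
print("ring top front outer",tl(f(334,262),T[2]+.0054)-[26,0,0], "inner",tl(f(334,306),T[2]+.0054)-[19.5,0,0])
print("ring L/R top", tl(f(155,400),T[2]+.0054),tl(f(516,400),T[2]+.0054))
print("bearing center at .073",tl(f(327,374),.073))
print("slot corner R outer",tl(f(537,228),.0838),"L",tl(f(122,232),.0838))
E
```

```text
[0.53979424 0.01142874 0.09380886]
face front outer [-1.80395492 -1.58417171 10.03984883]
face arc inner(chamfer top r29.75) [-1.95371351 -1.59333742 10.03085315]
ring bottom front [-1.32114384 -0.45024289  2.62074698]
ring top front outer [-0.92882756 -0.45834671 -5.37893398] inner [-0.59805639 -0.45305339 -5.38425658]
ring L/R top [  5.24796128 -24.92130144  -5.42731345] [ 5.2411776  24.46604453 -5.36421988]
bearing center at .073 [-1.98397452 -1.51871604 20.80523528]
slot corner R outer [25.26156974 28.83777252 10.06754362] L [ 24.64826129 -31.03210055   9.99052144]
```

Emit:
play_rows --fingers '[255,255,255]' --linear '[[-0.8,-0.8,2],[-0.8,-0.8,3],[-0.8,-0.8,3]]' --rot '[[0,0,0],[0,0,0],[0,0,0]]'

```text
time_s: 30.6
position: [0.5383, 0.0117, 0.0905]
tcp_rot: [[0.926, 0.378, 0.001], [0.378, -0.926, -0.001], [0.0, 0.001, -1.0]]
force: [-0.4, 0.3, -0.3]
opening: 0.576
```

```bash
python3 - <<'E'
from h import *
goto([.5385,.0122,.0866],-67.7)
E
```

```text
t 30.6 pos [538.33  11.67  90.47] F [-0.41  0.3  -0.31] op 0.576
LIN [ 0.4 -0.4  3.9] ROT [ 0.05 -0.01 -0.07]
```

Emit:
play_rows --fingers '[255,255,255,255]' --linear '[[0.4,-0.4,1.5],[0.4,-0.4,3],[0.4,-0.4,4],[0.4,-0.4,4]]' --rot '[[0,0,0],[0,0,0],[0,0,0],[0,0,0]]'

```text
time_s: 31.0
position: [0.5384, 0.0122, 0.086]
tcp_rot: [[0.926, 0.378, -0.0], [0.378, -0.926, -0.001], [-0.001, 0.0, -1.0]]
force: [0.5, 0.3, -0.4]
opening: 0.575
```

Emit:
play_rows --fingers '[255,255,255]' --linear '[[0,0,1],[0,0,1.5],[0,0,1.5]]' --rot '[[0,0,0],[0,0,0],[0,0,0]]'

```text
time_s: 31.3
position: [0.5384, 0.0122, 0.0846]
tcp_rot: [[0.926, 0.378, -0.0], [0.378, -0.926, -0.001], [-0.0, 0.0, -1.0]]
force: [-0.4, -0.4, -1.1]
opening: 0.574
```

Emit:
play_rows --fingers '[255,255,255]' --linear '[[0,0,1],[0,0,1.5],[0,0,1.5]]' --rot '[[0,0,0],[0,0,0],[0,0,0]]'

```text
time_s: 31.6
position: [0.5384, 0.0122, 0.0831]
tcp_rot: [[0.926, 0.378, -0.0], [0.378, -0.926, -0.001], [-0.0, 0.001, -1.0]]
force: [-0.3, -0.0, -0.8]
opening: 0.575
```

```bash
python3 - <<'E'
from h import *
goto([.5385,.0122,.076],-67.7);print(bot.read_state()['moment'])
E
```

```text
t 31.6 pos [538.43  12.21  83.13] F [-0.34 -0.03 -0.84] op 0.575
LIN [0.1 0.  7.1] ROT [ 0.03  0.02 -0.07]
[-0.08868783  0.07608246 -0.00252837]
```

The ring bottom is 3 mm below the face with no contact force. Continuing.

Emit:
play_rows --fingers '[255,255,255,255]' --linear '[[0,0,1],[0,0,2],[0,0,3],[0,0,3]]' --rot '[[0,0,0],[0,0,0],[0,0,0],[0,0,0]]'

```text
time_s: 32.0
position: [0.5384, 0.0122, 0.08]
tcp_rot: [[0.926, 0.378, -0.0], [0.378, -0.926, -0.001], [-0.0, 0.0, -1.0]]
force: [0.1, -0.2, -0.5]
opening: 0.576
```

Emit:
play_rows --fingers '[255,255,255,255]' --linear '[[0,0,1],[0,0,2],[0,0,3],[0,0,3]]' --rot '[[0,0,0],[0,0,0],[0,0,0],[0,0,0]]'

```text
time_s: 32.4
position: [0.5384, 0.0122, 0.0771]
tcp_rot: [[0.926, 0.378, -0.0], [0.378, -0.926, -0.001], [-0.0, 0.0, -1.0]]
force: [0.3, -0.8, -0.6]
opening: 0.574
```

Emit:
play_rows --fingers '[255,255]' --linear '[[0,0,0.5],[0,0,0.5]]' --rot '[[0,0,0],[0,0,0]]'

```text
time_s: 32.6
position: [0.5385, 0.0122, 0.0767]
tcp_rot: [[0.926, 0.378, 0.0], [0.378, -0.926, -0.001], [-0.0, 0.001, -1.0]]
force: [-0.0, 0.4, -1.0]
opening: 0.576
```

Emit:
play_rows --fingers '[255,255]' --linear '[[0,0,0.5],[0,0,0.5]]' --rot '[[0,0,0],[0,0,0]]'

```text
time_s: 32.8
position: [0.5385, 0.0122, 0.0762]
tcp_rot: [[0.926, 0.378, 0.0], [0.378, -0.926, -0.001], [-0.0, 0.001, -1.0]]
force: [0.1, 0.1, -0.6]
opening: 0.571
```

Emit:
play_rows --fingers '[255,255]' --linear '[[0,0,0.4],[0,0,0.4]]' --rot '[[0,0,0],[0,0,0]]'

```text
time_s: 33.0
position: [0.5385, 0.0122, 0.0758]
tcp_rot: [[0.926, 0.378, 0.0], [0.378, -0.926, -0.001], [-0.0, 0.001, -1.0]]
force: [0.4, 0.3, 0.3]
opening: 0.578
```

Emit:
play_rows --fingers '[255,255]' --linear '[[0,0,0.4],[0,0,0.4]]' --rot '[[0,0,0],[0,0,0]]'

```text
time_s: 33.2
position: [0.5385, 0.0122, 0.0757]
tcp_rot: [[0.926, 0.378, 0.0], [0.378, -0.926, -0.001], [0.0, 0.001, -1.0]]
force: [-0.7, 0.1, 3.3]
opening: 0.573
```

Emit:
play_rows --fingers '[255,255]' --linear '[[0,0,0.4],[0,0,0.4]]' --rot '[[0,0,0],[0,0,0]]'

```text
time_s: 33.4
position: [0.5385, 0.0122, 0.0757]
tcp_rot: [[0.926, 0.378, 0.0], [0.378, -0.926, -0.001], [0.0, 0.001, -1.0]]
force: [-1.5, -0.3, 5.6]
opening: 0.574
```

Contact at 75.7 mm, which matches the gauged bearing height (73.0 plus the 2.6 offset); force 5.6 N. Releasing.

Emit:
play_rows --fingers '[60,60,60,60,60]' --linear '[[0,0,-0.4],[0,0,-0.4],[0,0,-0.4],[0,0,-0.4],[0,0,-0.4]]' --rot '[[0,0,0],[0,0,0],[0,0,0],[0,0,0],[0,0,0]]'

```text
time_s: 33.9
position: [0.5384, 0.0122, 0.0752]
tcp_rot: [[0.926, 0.378, -0.0], [0.378, -0.926, -0.001], [-0.0, 0.0, -1.0]]
force: [-0.0, 0.6, 0.3]
opening: 0.758
```

Emit:
play_rows --fingers '[60,60,60,60,60,60,60]' --linear '[[0,0,-4],[0,0,-12],[0,0,-30],[-10,0,-60],[-30,0,-90],[-36,0,-100],[-36,0,-100]]' --rot '[[0,0,0],[0,0,0],[0,0,0],[0,0,0],[0,0,0],[0,0,0],[0,0,0]]'

```text
time_s: 34.6
position: [0.5057, -0.0017, 0.1773]
tcp_rot: [[0.926, 0.378, 0.004], [0.378, -0.926, -0.001], [0.003, 0.003, -1.0]]
force: [-0.6, -0.4, -0.6]
opening: 0.763
```

```bash
python3 - <<'E'
from h import *
import pickle
goto([.5384,.0123,.17],-67.7)
c=get_calibration("wrist");im=capture("wrist");np.save("pics/w20.npy",im);pickle.dump(c,open("pics/w20.pkl","wb"))
crop(im,190,80,130,110,6,"pics/w20.png")
E
```

```text
t 34.6 pos [505.66  -1.66 177.3 ] F [-0.56 -0.4  -0.6 ] op 0.763
LIN [35.6 -0.6  7.4] ROT [ 0.16 -0.18 -0.11]
```

View pics/w20.png

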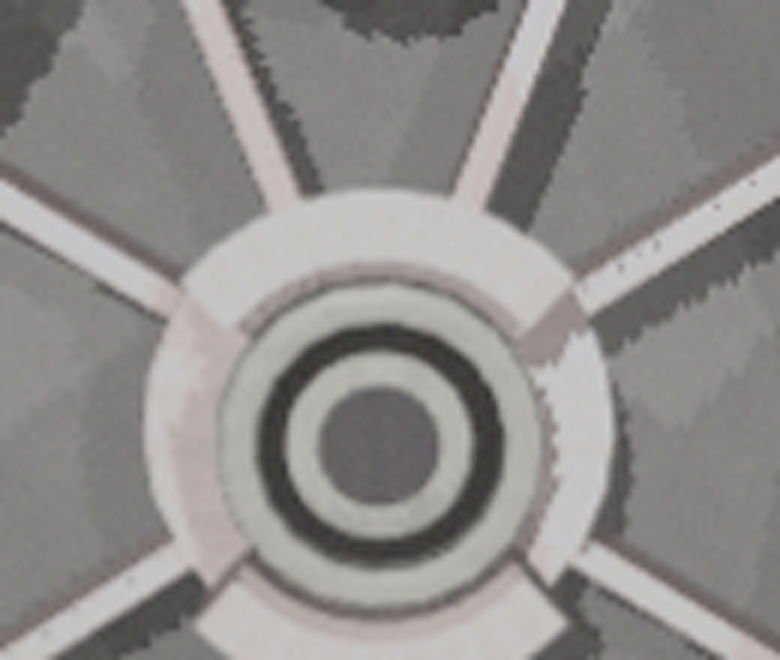

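The ring sits concentric and flat in the bore. Last overall check before handing in.

```bash
python3 - <<'E'
from h import *
im=capture("scene");crop(im,130,110,320,230,2.4,"pics/s21.png")
E
```

```text
(no output)
```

View pics/s21.png

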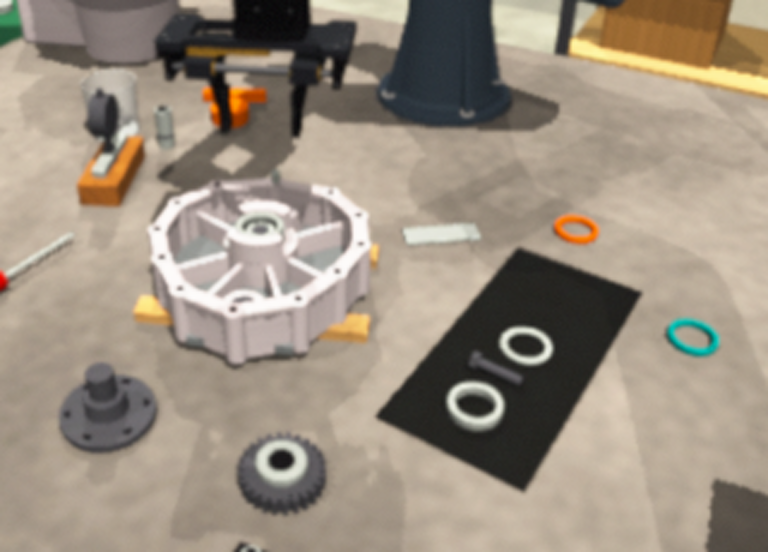

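The gauge is upright on its stand, the two other rings and the bolt lie where they were, and the ring is in the bore. The gripper is in free air.

```bash
python3 -c "
from rig import bot
print(bot.hand_in())"
```

```text
the job is handed in; nothing more can be done
None
```

I gauged the bearing, put the gauge back, seated the 8 mm ring (ring_mid) in the bore, and handed the job in at about 34.7 s.

- **Gauging:** I stood the gauge across the boss with about 10 N on the casing and held it for about 1.4 s. The pin touched at tool height 143.5 mm and the base sat flat at 136.3 mm. The pin therefore sank about 7.2 mm, which puts the bearing about 10.8 mm below the face. I did not read the dial itself; the figure comes from these two contact heights.
- **Ring choice:** The 11 mm ring would stand about 0.2 mm proud, a narrow margin. The 8 mm ring is therefore the thickest that fits, about 2.8 mm below the face.
- **Gauge:** It went back upright on its stand at the same height as before I picked it up (84.5 mm). The scene picture shows it standing there.
- **Seating:** The ring met nothing on the way down and touched at 75.7 mm, which matches the gauged bearing height. I pressed with about 6 N. The last wrist picture shows it flat and concentric.

**Checks that disagreed or fell short:**
- **Ring thickness fits:** The image fits for thickness all came out about 2 mm low. The order (far thick, middle thin, near mid) was clear only in an enlarged side view.
- **Grip opening:** It read about 50 mm on the 52 mm ring, but the ring did not slip.
- **Other items:** The last scene picture showed nothing disturbed, though the jar is partly hidden and the end of the screwdriver is cut off.

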